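# Load a rubber mould into the wax injector

## Robot

A 6-joint arm with a two-finger parallel gripper is mounted at the origin on the work surface; the furniture and walls round the work are solid. World frame = base frame: x ahead of the robot, y to its left, z up, the work surface at z = 0. Lengths are in m, angles in degrees, forces in N, time in s.
With the tool pointing down it reaches from about 0.25 to 0.725 m from the base axis. Payload 9.7 kg.
Tool frame: the origin (TCP) lies on the centre line of the jaws, within the pads' length; the fingertips stand 22 mm ahead of it and the grasp point (between the pads) lies 3 mm ahead of it; z points along the fingers, y is the direction in which the jaws open and shut (so a half turn about z gives the same grasp; the last joint's range is limited). The gripper opens to 85 mm and grips with 20 to 120 N. Pads are 22 mm wide; open, the fingers measure 114 mm over their backs; the gripper's body (76 mm by 85 mm) begins 54 mm behind the grasp point. The pads swing forward as they close: fully open they stand 13 mm farther back than shut.
Start: joints at [-72.823, 4.979, 10.078, 95.1, 0, 90], TCP at [0.162, -0.525, 0.218] pointing down, gripper open.
Joint ranges: [-179.16, 179.16], [-48.56, 103.87], [-65.8, 70.77], [-126.05, 130.52], [-82.76, 87.17], [-180, 180]. Speed limits (degrees/s): [127.2, 127.2, 147.25, 180, 180, 180].

## Interface

Orientations are given as [roll, pitch, yaw] about the fixed x, y, z axes, in that order (R = Rz(yaw) Ry(pitch) Rx(roll)).
In Python, from workcell import get_obs, camera, camera_params, job_done gives the robot as it stands.
- The arm moves only by the tool servo_tool, never from a script. Its argument "steps" is a list of rows, each an object of numbers: "x", "y", "z": the shift along the world's x, y, z in mm; "yaw": the turn about the world's z in degrees. A call has 1 to 12 rows; each row is the pose to reach, as a shift and turn from the pose measured when the call began; what a row does not reach only later rows make up. A row lasts 1/8 s, in which the tool goes at most 62.5 mm and 10.7 degrees, less where a joint would pass 70% of its speed; a pose out of reach is approached as far as the arm can. A call with a gripper value outside its range is refused whole. "grip" is the finger opening in mm, from 0 to 85.4, set as the call begins (left out, the last holds). The fingers move at their own pace and stop on an object; "grip_force" is the grip in N (left out, the last holds). Time passes only in rows, so rows that repeat a pose let the fingers close. It gives the time, the measured TCP pose, the force and the opening at its end, in the units of the state.
- get_obs(): the state, without advancing time (a new reading comes with each control period).
- camera(name): name is "scene" or "top"; returns (picture, depth): 480x640x3 uint8, red, green, blue; 480x640 float32, m along the optical axis (not along the pixel's ray), 0 where there is no reading.
- camera_params(name): a dict with "intrinsics" (3x3 intrinsics, pixels), "rvec" (rotation vector, rad) and "tvec" (3), from world to camera coordinates, as OpenCV has them. Camera axes: x right, y down, z forward; pixel columns grow to the right and rows downward; lengths in m; the calibration is good to about 2 mm. A picture is of the moment at which its call begins. camera_params takes no time and is no camera call.
- job_done(): hands the job in, once; it reports no verdict.
The state is a dict: "time": time; "q": joint angles; "qd": joint speeds; "joint_efforts": joint torques, N m; "ee_pos": TCP position; "tcp_rot": TCP orientation; "wrist_force": force on the tool from outside, world axes, zero at the start; "torque": the same for the moment, N m; "opening": finger opening in m.
Only numpy, scipy, OpenCV 4.12 (cv2) and the standard library are available. Lean on these libraries where they do the work, as an engineer would, in place of code of your own. Each camera call takes 0.05 s, during which the arm holds its last target.

## Task

Load the rubber mould that lies on the wax injector's feed plate: with the fingertips push it along the plate, port end first, squarely down the lane between the two low guide rails, without the mould touching either rail (the rubber drags and its halves shift), until its port meets the nozzle. Press gently on until the sprung nozzle has gone in about half of its 12 mm and opened its valve, and finish while holding the mould pressed there, with the nozzle not driven against its stop. Push only: do not pinch, lift or tip the mould, and leave everything else on the bench where it is.

Things in the scene. Friction and masses are not known exactly. Their poses are not given: they have to be found in the camera images.
- injector: the fixed bench wax injector. Origin on the bench (z = 0) under the lane's centre line; +y runs along that line toward the nozzle, x across the lane, z up. The flat feed plate on which the mould slides has its top at z = 30 and spans x -95 to 95, y -165 to 140 mm; the white housing (170 x 170, pot on top to 286 high) begins at y = 165, its gauge sticks out to y = 150 at 123 to 177 height.
- near_rail: steel guide rail on the feed plate at the robot's side of the lane: bar 10 mm wide, 10 mm high above the plate, 130 mm long with a rounded end at the mouth; fixed to the injector. Origin at the middle of its underside, at x = -36, y = 62.5, z = 30 mm in the injector's frame. The bar runs from y = -5 (mouth) to y = 125 mm there. Inner faces of the two rails are 62 mm apart (x = -31 and 31 mm).
- far_rail: the same rail at the far side of the lane, origin at x = +36, y = 62.5, z = 30 mm in the injector's frame.
- nozzle (a joint): how far the sprung brass nozzle is pushed in, m: 0 = out, 0.012 = its stop. It slides along the injector's +y. The spring takes 3 N to start and 0.4 N more per mm (5.4 N at 6 mm, 7.8 N at the stop). The injection valve is open from 0.004 on.
- nozzle_tip (a point): centre of the nozzle's flat round end face (diameter 10 mm), which faces the lane's mouth; with the nozzle out it is at x = 0, y = 125, z = 41 mm in the injector's frame (11 mm above the plate), and it moves with the nozzle.
- mould: brown rubber mould block lying flat on the feed plate before the lane's mouth, 50 (x) x 76 (y) x 22 (z) mm, about 0.11 kg. Origin at its underside, mid-width: sides at x = -25 and 25, front end with the small round port at y = -37, plain rear end at y = 39. Its -y axis starts within 0.35 rad of the injector's +y, its origin within 30 mm of the lane's centre line.
- port (a point): centre of the mould's front end face, where the round injection port is: x = 0, y = -37, z = 11 mm in the mould's frame.
- spare_mould_a: lower of two spare brown mould blocks stacked on the bench (each 50 x 77 x 22) at the far right of the feed plate, loose bystander; origin under its middle; mm.
- spare_mould_b: upper of the two stacked spare mould blocks, loose bystander; origin under its middle; mm.
- tweezers: tweezers lying flat on the bench to the right of the feed plate, 136 long, 10 high, loose bystander; origin under its middle; mm.
- tape_roll: roll of tape lying on the bench to the right of the feed plate, diameter 58, 24 high, loose bystander; origin under its middle; mm.
- jar: round teal jar, diameter 60, 60 high, to the right of the work, loose bystander; origin under its middle; mm.
Things that resemble listed ones, but are neither listed nor needed, are in the scene too. Leave any red or yellow look-alike of the mould alone.

How it is judged (in metres and radians):
On the way:
1. the mould has gone with its front half into the lane, squarely, with the nozzle still out (y of mould in the frame of injector above 0 m and x of mould in the frame of injector between -0.006 and 0.006 m and angle between the y axis of mould and the y axis of injector, either way round below 0.15 rad and value of joint nozzle below 0.002 m), for 0.1 s.
At the end, for the whole second after the job is handed in: The fingers are still pressing on the mould (over 1.5 N), which lies flat on the plate, at rest and square in the lane (within 0.12 rad), its port centre within 6 mm of the nozzle's tip, with the nozzle pushed in between 4 and 11.2 mm (value of joint nozzle between 0.004 and 0.0112 m and distance between port and nozzle_tip below 0.006 m and angle between the y axis of mould and the y axis of injector, either way round below 0.12 rad and angle between mould's own z axis and vertical below 0.08 rad and z of mould in the frame of injector below 0.034 m and contact force between the fingers and mould above 1.5 N and linear speed of mould below 0.01 m/s); the arm keeps its last pose, push and grip.
It fails at once if the mould touched a guide rail (contact force between mould and near_rail above 0.1 N or contact force between mould and far_rail above 0.1 N).
It fails at once if the mould was lifted or tipped (z of mould in the frame of injector above 0.037 m or angle between mould's own z axis and vertical above 0.15 rad).
It fails at once if the mould was pinched or pushed hard (over 25 N) (contact force between the fingers and mould above 25 N).
It fails at once if a bystander was moved by more than 10 mm (distance of any of spare_mould_a, spare_mould_b, tweezers, tape_roll, jar from where it was at the start of the episode above 0.01 m).
It also fails if it takes over 58 s, if anything falls off the work surface, if the arm or the gripper's body presses on something with over 40 N, if the wrist force passes 120 N, or if a joint passes its speed limit or range.

## Working session

There is one attempt and no reset: what is moved stays moved. The work goes in short steps, Python scripts to look and compute and a tool call to move; the robot and the scene stay as the last step left them, time stands still between calls to the robot, and variables do not carry over. Pictures are saved under pics/ and viewed, and the job is handed in when it is done.

Besides the shell and the picture viewer there is one more tool, called after "Emit:" by a JSON object that holds its "op" and its "data". servo_tool: Moves the arm, as the interface text tells. Its arguments: {"type":"object","properties":{"steps":{"type":"array"},"grip":{"type":"number"},"grip_force":{"type":"number"}},"required":["steps"]}

```bash
ls; mkdir -p pics
python3 - <<'E'
from workcell import *
import cv2,numpy as np
for n in("scene","top"):
    p,d=camera(n); cv2.imwrite(f"pics/{n}0.png",p[:,:,::-1]); np.save(f"pics/{n}0.npy",d); k=camera_params(n); print(n,k)
print(get_obs())
E
```

```text
pics
scene {'intrinsics': array([[566.42947082,   0.        , 324.95794666],
       [  0.        , 566.42947082, 239.67566023],
       [  0.        ,   0.        ,   1.        ]]), 'rvec': array([ 2.08119043, -0.58347627,  0.29263854]), 'tvec': array([-0.41565363,  0.14413949,  1.11089633])}
top {'intrinsics': array([[616.69842035,   0.        , 311.70120033],
       [  0.        , 616.69842035, 232.92353389],
       [  0.        ,   0.        ,   1.        ]]), 'rvec': array([ 2.14060187, -2.20233743,  0.09614807]), 'tvec': array([-0.04501196,  0.45904564,  1.59465478])}
{'time': 0.1, 'q': array([-7.28231762e+01,  5.00845527e+00,  1.00386594e+01,  9.50999557e+01,
       -1.19774072e-03,  9.00005950e+01]), 'qd': array([ 0.03775543, -0.03672487,  0.15318341, -0.0202561 , -0.06390018,
       -0.01756139]), 'joint_efforts': array([ 8.57906016e-04, -5.21565807e+01,  4.65651655e+01,  1.59862172e-02,
       -5.37574167e-06, -1.35098674e-05]), 'ee_pos': array([ 0.16235398, -0.52525412,  0.21704612]), 'tcp_rot': array([-1.79930248e+02,  1.19846419e-03,  1.71762303e+01]), 'wrist_force': array([-0.75663082,  0.87980794,  0.89042133]), 'torque': array([ 0.01964858, -0.0257919 , -0.01306573]), 'opening': 0.08542038395003174}
```

View pics/scene0.png

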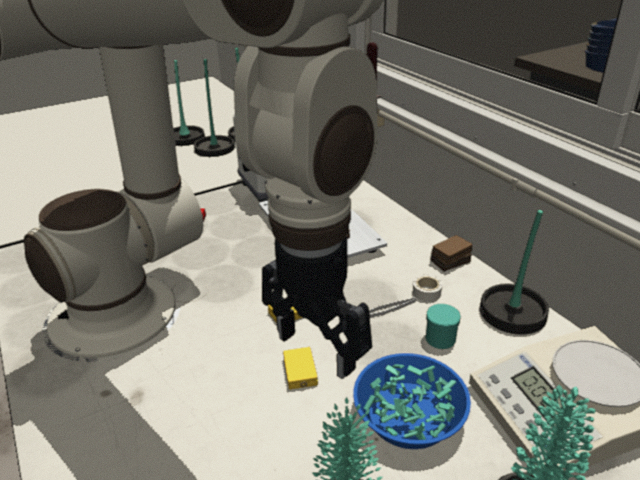

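View pics/top0.png

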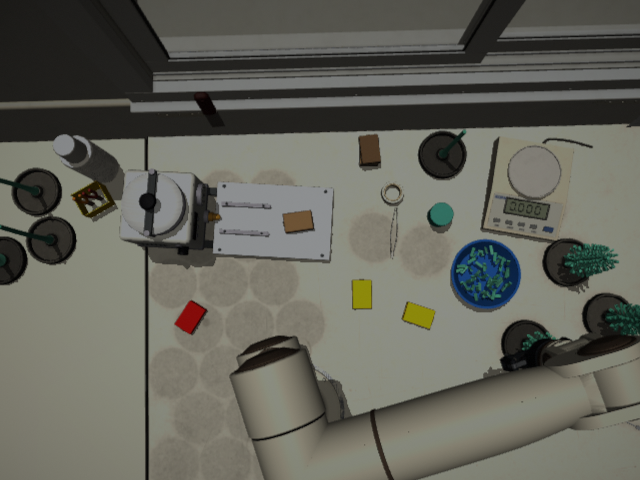

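Candidates in the top view: brown block on the plate (298,221); brown spare stack (370,150); yellow blocks (362,294) and (419,315); red block (191,317). By the description it's the one on the plate at (298,221). I'll check it in a close crop.

```bash
cat > h.py <<'E'
from workcell import *
import cv2,numpy as np
def ray(n,uv,z):
    k=camera_params(n);R=cv2.Rodrigues(k['rvec'])[0];t=k['tvec'].reshape(3)
    uv=np.atleast_2d(uv).astype(float)
    d=np.c_[uv,np.ones(len(uv))]@np.linalg.inv(k['intrinsics']).T@R
    c=-R.T@t
    return c+d*((z-c[2])/d[:,2])[:,None]
def proj(n,P):
    k=camera_params(n);return cv2.projectPoints(np.array(P,float).reshape(-1,1,3),k['rvec'],k['tvec'],k['intrinsics'],None)[0].reshape(-1,2)
E
python3 - <<'E'
from h import *
p=cv2.imread("pics/top0.png");d=np.load("pics/top0.npy")
c=p[170:275,190:345];cv2.imwrite("pics/crop0.png",cv2.resize(c,None,fx=5,fy=5,interpolation=cv2.INTER_CUBIC))
k=camera_params("top");print(-cv2.Rodrigues(k['rvec'])[0].T@k['tvec'])
R=cv2.Rodrigues(k['rvec'])[0]
for u,v in[(298,221),(320,200),(290,250),(240,220),(247,206),(245,233),(340,300),(211,216)]:
    dd=d[v-1:v+2,u-1:u+2].mean();X=R.T@(np.linalg.inv(k['intrinsics'])@[u*dd,v*dd,dd]-k['tvec']);print(u,v,X)
E
```

```text
[ 0.30753612 -0.06309799  1.63006534]
298 221 [ 0.4864843  -0.02375379  0.05252717]
320 200 [ 0.5164921  -0.08009917  0.20826283]
290 250 [ 4.13920559e-01 -3.56237967e-04  2.83551878e-02]
240 220 [0.49582629 0.12802492 0.03175771]
247 206 [0.5312054  0.10835825 0.03839685]
245 233 [0.46096916 0.11511183 0.03603774]
340 300 [ 0.28050736 -0.12728788  0.00066486]
211 216 [0.50631157 0.20067892 0.0493512 ]
```

View pics/crop0.png

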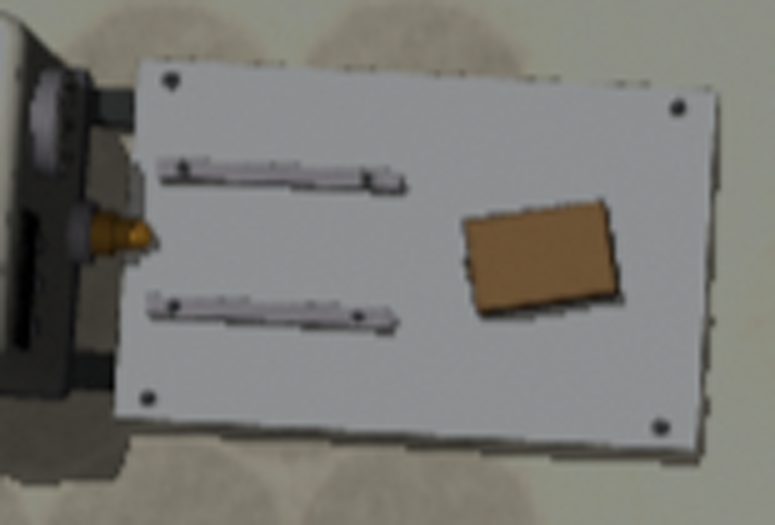

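The choice is confirmed: a brown block alone on the plate, its front face (left) toward the rails and nozzle (about (217,217) px). Next I'll measure the poses by edge fitting.

```bash
cat >> h.py <<'E'
from scipy.optimize import least_squares
from scipy.ndimage import map_coordinates
def W(pose,P):
    x,y,a=pose;P=np.array(P,float);c,s=np.cos(a),np.sin(a)
    return np.c_[x+c*P[:,0]-s*P[:,1],y+s*P[:,0]+c*P[:,1],P[:,2]]
def edgefit(n,img,pose,segs,rng=4,it=4,loss='soft_l1',pr=True):
    g=cv2.GaussianBlur(img.astype(np.float32),(0,0),0.8)
    pose=np.array(pose,float)
    for i in range(it):
        r=rng if i<2 else 2
        pts=[];tg=[];nr=[]
        for a,b in segs:
            a=np.array(a,float);b=np.array(b,float)
            L=a+(b-a)*np.linspace(.06,.94,25)[:,None]
            uv=proj(n,W(pose,L)/1.0);e=uv[-1]-uv[0];e/=np.linalg.norm(e);nn=np.array([-e[1],e[0]])
            s=np.arange(-r,r+.01,.25)
            for q,l in zip(uv,L):
                xy=q+s[:,None]*nn
                G=0
                for ch in range(3):
                    v=map_coordinates(g[:,:,ch],[xy[:,1],xy[:,0]],order=1);G=G+np.abs(np.gradient(v))
                j=G.argmax()
                if G[j]<1.0 or j in(0,len(s)-1):continue
                w=G[max(0,j-4):j+5];sj=(w*s[max(0,j-4):j+5]).sum()/w.sum()
                pts.append(l);tg.append(q+sj*nn);nr.append(nn)
        pts=np.array(pts);tg=np.array(tg);nr=np.array(nr)
        f=lambda p:((proj(n,W(p,pts))-tg)*nr).sum(1)
        sol=least_squares(f,pose,loss=loss,f_scale=.3,x_scale=[.01,.01,.02]);pose=sol.x
    if pr:print(n,len(pts),'rms px',np.sqrt(np.mean(f(pose)**2)).round(2),'med',np.median(np.abs(f(pose))).round(2),'pose mm,deg',(pose[:2]*1e3).round(1),np.degrees(pose[2]).round(2))
    return pose
def rect(x0,x1,y0,y1,z):
    c=[(x0,y0,z),(x1,y0,z),(x1,y1,z),(x0,y1,z)];return [(c[i],c[(i+1)%4]) for i in range(4)]
PL=rect(-.095,.095,-.165,.140,.030)
RL=[s for s0 in(-.036,.036) for s in rect(s0-.005,s0+.005,-.005,.125,.040)[1::2]]
MO=rect(-.025,.025,-.037,.039,.052)
def rel(inj,m):
    d=m[:2]-inj[:2];a=inj[2];c,s=np.cos(a),np.sin(a)
    da=(m[2]-a-np.pi+np.pi)%(2*np.pi)-np.pi
    x,y=c*d[0]+s*d[1],-s*d[0]+c*d[1]
    # port
    p=W(m,[(0,-.037,0)])[0,:2]-inj[:2]
    return np.array([x*1e3,y*1e3,np.degrees(da)]),np.array([c*p[0]+s*p[1],-s*p[0]+c*p[1]])*1e3
def overlay(n,img,inj,m,path,box,f=5):
    u0,v0,u1,v1=box;c=cv2.resize(img[v0:v1,u0:u1],None,fx=f,fy=f,interpolation=cv2.INTER_CUBIC)
    for S,p,col in((PL+RL,inj,(0,255,0)),(MO,m,(0,0,255))):
        for a,b in S:
            q=(proj(n,W(p,[a,b]))-[u0,v0]+.5)*f-.5;cv2.line(c,*[tuple(int(round(t)) for t in r) for r in q],col,1)
    cv2.imwrite(path,c)
E
python3 - <<'E'
from h import *
p=cv2.imread("pics/top0.png")
cr=np.array([(136,60),(717,90),(695,452),(116,415)])
w=ray("top",(cr+.5)/5-.5+[190,170],.03);print(w.round(4))
# coarse : y dir from right edge centre to left
L=(w[0]+w[3])/2;Rr=(w[1]+w[2])/2;e=(L-Rr)[:2];print('len',np.linalg.norm(e),np.linalg.norm(w[0]-w[3]))
th=np.arctan2(e[1],e[0])-np.pi/2
# x axis of injector should point away from robot (far)
u=e/np.linalg.norm(e);o=(L[:2]+Rr[:2])/2+u*.0125
inj=edgefit("top",p,[*o,th],PL);inj2=edgefit("top",p,inj,PL+RL,rng=2)
mr=np.array([(463,220),(604,202),(618,293),(482,314)]);w=ray("top",(mr+.5)/5-.5+[190,170],.052)
print(np.linalg.norm(w[1]-w[0]),np.linalg.norm(w[2]-w[1]))
e=((w[1]+w[2])-(w[0]+w[3]))[:2];a=np.arctan2(e[1],e[0])-np.pi/2
c=w.mean(0)[:2]-.001*e/np.linalg.norm(e)
m=edgefit("top",p,[*c,a],MO)
print(rel(inj2,m))
overlay("top",p,inj2,m,"pics/ov0.png",(190,170,345,275))
np.save("inj.npy",inj2)
E
```

```text
[[ 0.5994  0.1875  0.03  ]
 [ 0.5745 -0.1173  0.03  ]
 [ 0.385  -0.0999  0.03  ]
 [ 0.4128  0.2005  0.03  ]]
len 0.30371146522735787 0.18703733673720274
top 94 rms px 0.52 med 0.41 pose mm,deg [494.4  55.7] -4.81
top 170 rms px 0.65 med 0.52 pose mm,deg [492.8  55.8] -4.22
0.07329916631656216 0.04772604624085283
top 100 rms px 0.75 med 0.66 pose mm,deg [484.5 -22.5] -172.98
(array([ -2.47512868, -78.7210949 ,  11.24287806]), array([ -9.68895976, -42.43114256]))
```

View pics/ov0.png

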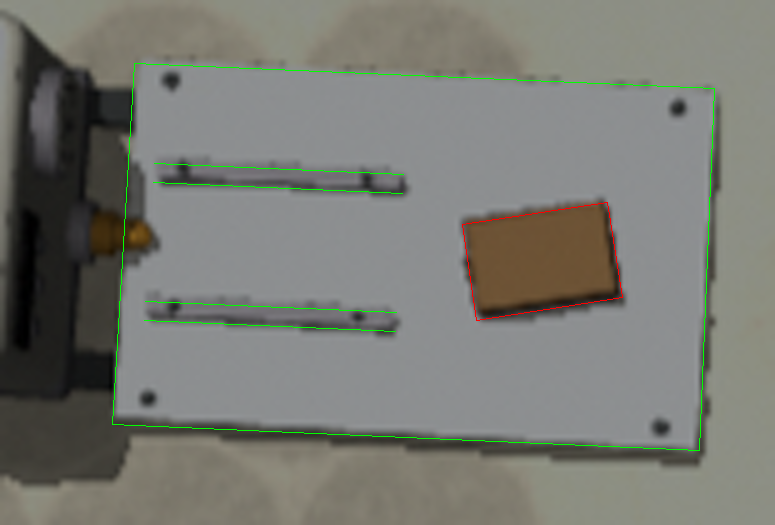

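```bash
cat >> h.py <<'E'
def mfit(n,img,pose,**k):
    c=img.astype(np.float32);c=np.clip(c[:,:,2]-c[:,:,0],0,255)
    return edgefit(n,np.dstack([c,c,c]),pose,MO,**k)
def prof(n,img,inj,xs,y0,y1,z):
    g=img.astype(np.float32).mean(2);out=[]
    for x in xs:
        uv=proj(n,W(inj,[(x,y,z) for y in np.linspace(y0,y1,80)]));out.append(map_coordinates(g,[uv[:,1],uv[:,0]],order=1).mean())
    return np.array(out)
E
python3 - <<'E'
from h import *
p=cv2.imread("pics/top0.png");inj=np.load("inj.npy")
m=mfit("top",p,[.4845,-.0225,np.radians(-173)]);print(rel(inj,m));np.save("m.npy",m)
xs=np.arange(-.05,.0501,.001)
for y0,y1 in((.015,.05),(.05,.08),(.08,.11)):
  v=prof("top",p,inj,xs,y0,y1,.03)
  print([f"{int(round(x*1e3))}:{a:.0f}" for x,a in zip(xs,v) if abs(x)>.022])
E
```

```text
top 100 rms px 0.63 med 0.6 pose mm,deg [486.7 -21.9] -172.86
(array([ -0.3896961 , -77.90314762,  11.36631931]), array([ -7.6816955 , -41.62882137]))
['-50:143', '-49:143', '-48:142', '-47:142', '-46:143', '-45:142', '-44:137', '-43:129', '-42:117', '-41:101', '-40:85', '-39:81', '-38:84', '-37:91', '-36:99', '-35:106', '-34:108', '-33:109', '-32:110', '-31:112', '-30:114', '-29:118', '-28:123', '-27:127', '-26:133', '-25:138', '-24:142', '-23:143', '22:142', '23:142', '24:142', '25:142', '26:142', '27:142', '28:142', '29:139', '30:128', '31:117', '32:104', '33:92', '34:85', '35:91', '36:101', '37:109', '38:110', '39:110', '40:110', '41:112', '42:114', '43:119', '44:125', '45:130', '46:135', '47:140', '48:142', '49:142', '50:142']
['-50:143', '-49:143', '-48:143', '-47:142', '-46:142', '-45:142', '-44:142', '-43:135', '-42:125', '-41:113', '-40:100', '-39:87', '-38:85', '-37:94', '-36:103', '-35:110', '-34:113', '-33:114', '-32:115', '-31:116', '-30:118', '-29:122', '-28:126', '-27:130', '-26:135', '-25:139', '-24:141', '-23:142', '22:142', '23:142', '24:142', '25:142', '26:142', '27:142', '28:142', '29:141', '30:137', '31:125', '32:112', '33:100', '34:91', '35:84', '36:93', '37:106', '38:114', '39:115', '40:114', '41:114', '42:115', '43:115', '44:119', '45:124', '46:128', '47:134', '48:140', '49:142', '50:142']
['-50:142', '-49:142', '-48:142', '-47:142', '-46:142', '-45:142', '-44:142', '-43:140', '-42:133', '-41:121', '-40:108', '-39:97', '-38:89', '-37:87', '-36:99', '-35:110', '-34:114', '-33:112', '-32:112', '-31:113', '-30:113', '-29:116', '-28:121', '-27:126', '-26:131', '-25:137', '-24:142', '-23:142', '22:142', '23:142', '24:142', '25:142', '26:142', '27:142', '28:142', '29:138', '30:129', '31:118', '32:102', '33:86', '34:76', '35:82', '36:89', '37:99', '38:105', '39:110', '40:111', '41:112', '42:113', '43:117', '44:121', '45:126', '46:131', '47:135', '48:139', '49:141', '50:142']
```

Emit:
{"op": "servo_tool", "data": {"steps": [{"x": 33,"y": 40,"yaw": 8},{"x": 66,"y": 79,"yaw": 16},{"x": 99,"y": 118,"yaw": 24},{"x": 132,"y": 158,"yaw": 32},{"x": 165,"y": 197,"yaw": 40},{"x": 198,"y": 237,"yaw": 48},{"x": 231,"y": 276,"yaw": 56},{"x": 264,"y": 316,"yaw": 64},{"x": 297,"y": 355,"yaw": 72},{"x": 320,"y": 385,"yaw": 80},{"x": 330,"y": 395,"yaw": 80},{"x": 330,"y": 395,"yaw": 80}], "grip": 15, "grip_force": 40}}

```text
schema error: expected keys x, y, z, yaw
```

Run:
```python
from h import *
for n in("scene","top"):
    p,d=camera(n); cv2.imwrite(f"pics/{n}1.png",p[:,:,::-1]); np.save(f"pics/{n}1.npy",d)
o=get_obs();print(o['time'],o['ee_pos'],o['tcp_rot'],o['wrist_force'],o['opening'],o['q'])
```

```text
0.2 [ 0.16238673 -0.52534934  0.21727259] [-1.79956939e+02 -1.22611298e-03  1.71734886e+01] [ 0.11260734 -0.37303028 -0.55909721] 0.08543851198553035 [-7.28241635e+01  4.99878157e+00  1.00535809e+01  9.50978607e+01
  1.22787726e-03  9.00023470e+01]
```

View pics/scene1.png

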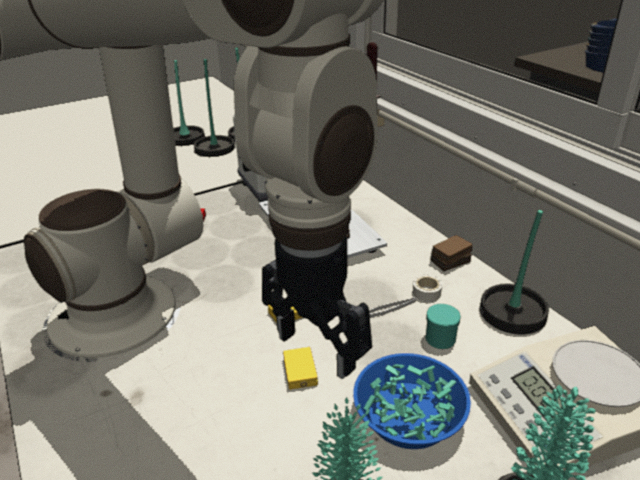

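View pics/top1.png

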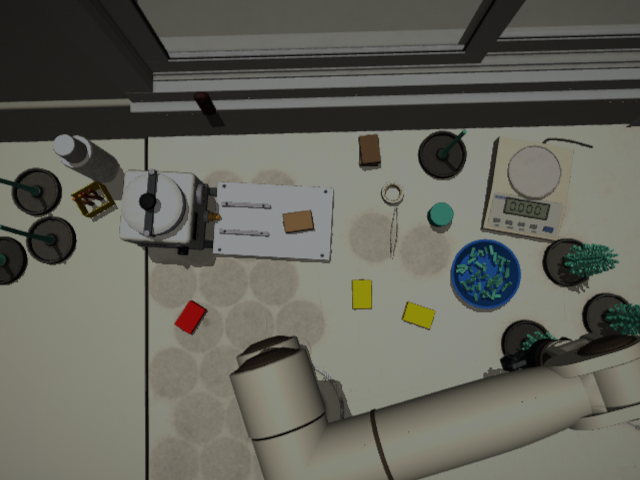

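The call was refused because every row needs all four keys (x, y, z, yaw). The pictures are unchanged from the start. I'll resend it with all four.

Emit:
{"op": "servo_tool", "data": {"steps": [{"x": 33,"y": 40,"z": 0,"yaw": 8},{"x": 66,"y": 79,"z": 0,"yaw": 16},{"x": 99,"y": 118,"z": 0,"yaw": 24},{"x": 132,"y": 158,"z": 0,"yaw": 32},{"x": 165,"y": 197,"z": 0,"yaw": 40},{"x": 198,"y": 237,"z": 0,"yaw": 48},{"x": 231,"y": 276,"z": 0,"yaw": 56},{"x": 264,"y": 316,"z": 0,"yaw": 64},{"x": 297,"y": 355,"z": 0,"yaw": 72},{"x": 320,"y": 385,"z": 0,"yaw": 80},{"x": 330,"y": 395,"z": 0,"yaw": 80},{"x": 330,"y": 395,"z": 0,"yaw": 80}], "grip": 15, "grip_force": 40}}

```text
time: 1.7
ee_pos: [0.4925, -0.1301, 0.217]
tcp_rot: [-179.9, -0.0, 97.1]
wrist_force: [-0.7, -1.0, 0.2]
opening: 0.0148
```

Run:
```python
from h import *
for n in("scene","top"):
    p,d=camera(n); cv2.imwrite(f"pics/{n}2.png",p[:,:,::-1]); np.save(f"pics/{n}2.npy",d)
o=get_obs();print(o['time'],o['ee_pos'],o['tcp_rot'],o['wrist_force'],o['opening'],o['q'])
```

```text
1.8 [ 0.49186118 -0.13110197  0.21724801] [-1.79930621e+02  9.95023861e-03  9.70585794e+01] [ 0.1965002   0.17830014 -0.76444795] 0.014848838191769399 [-1.49041472e+01 -5.93475546e-01  4.28287161e+00  9.49369697e+01
 -3.51760901e-02  6.80372980e+01]
```

View pics/scene2.png

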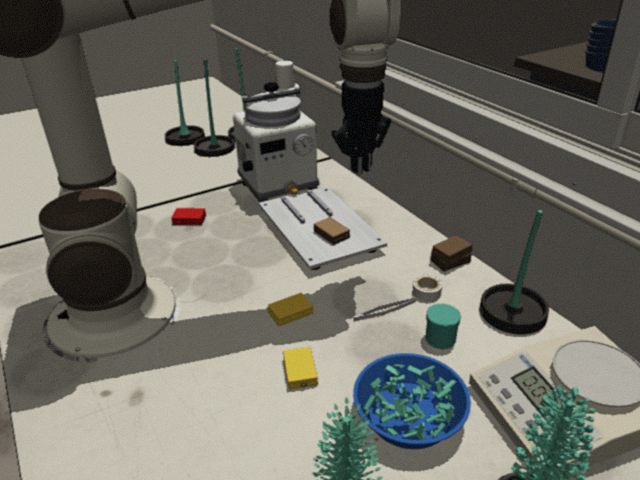

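View pics/top2.png

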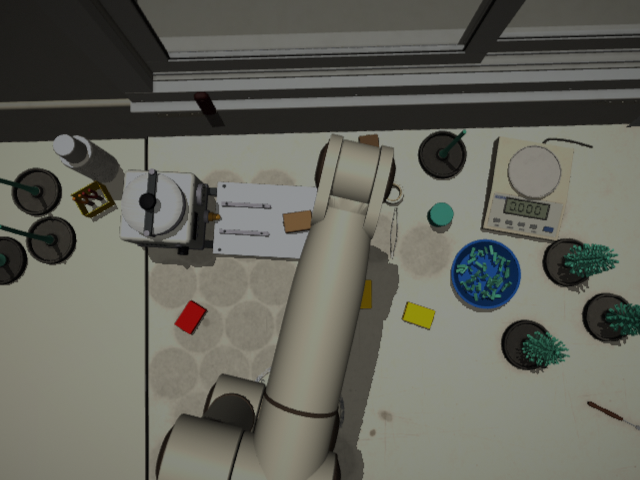

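The scene view is now unobstructed: plate around (320,228), rails (293,208) and (320,203), mould (332,231), nozzle (292,189). In the top view the forearm covers the plate's right part. I'll fit using both cameras.

Run:
```python
from h import *
s=cv2.imread("pics/scene2.png");t=cv2.imread("pics/top0.png");inj=np.load("inj.npy");m=np.load("m.npy")
a=edgefit("scene",s,inj,PL,rng=5);b=edgefit("top",t,inj,PL)
ms=mfit("scene",s,m,rng=4)
print(rel(a,ms),rel(b,m))
overlay("scene",s,a,ms,"pics/ov2.png",(250,175,400,275))
d=np.load("pics/scene2.npy")
k=camera_params("scene");print(-cv2.Rodrigues(k['rvec'])[0].T@k['tvec'])
```

```text
scene 93 rms px 0.42 med 0.19 pose mm,deg [493.1  53.5] -4.63
top 94 rms px 0.52 med 0.42 pose mm,deg [494.4  55.7] -4.81
scene 100 rms px 0.56 med 0.52 pose mm,deg [486.  -23.8] -172.65
(array([ -0.85964936, -77.66237345,  11.97683418]), array([ -8.53774836, -41.46780486])) (array([ -1.22718599, -77.93033866,  11.95412651]), array([ -8.89093963, -41.7327299 ]))
[-0.06812107 -0.95208548  0.71869852]
```

View pics/ov2.png

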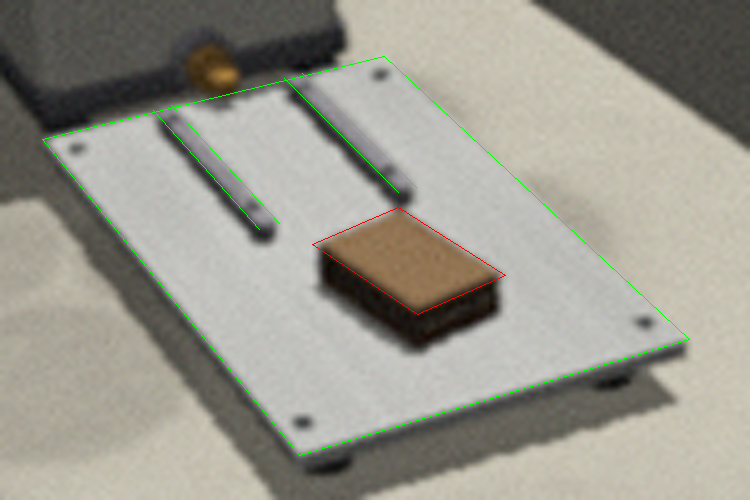

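Emit:
{"op": "servo_tool", "data": {"steps": [{"x": -6,"y": 18,"z": -20,"yaw": -8},{"x": -11,"y": 36,"z": -50,"yaw": -15},{"x": -11,"y": 36,"z": -90,"yaw": -15},{"x": -11,"y": 36,"z": -125,"yaw": -15},{"x": -11,"y": 36,"z": -145,"yaw": -15},{"x": -11,"y": 36,"z": -155,"yaw": -15},{"x": -11,"y": 36,"z": -160,"yaw": -15},{"x": -11,"y": 36,"z": -160,"yaw": -15}]}}

```text
time: 2.8
ee_pos: [0.481, -0.0954, 0.0577]
tcp_rot: [-180.0, 0.0, 82.0]
wrist_force: [-0.4, -0.2, 0.3]
opening: 0.0151
```

```bash
cat > look.py <<'E'
import sys
from h import *
i=sys.argv[1];inj=np.array([.4931,.0535,np.radians(-4.63)])
p,d=camera("scene");p=p[:,:,::-1].copy();cv2.imwrite(f"pics/s{i}.png",p)
m=np.load("ms.npy") if len(sys.argv)<3 else np.array([.486,-.0238,np.radians(-172.65)])
if len(sys.argv)==5:m=m
m=mfit("scene",p,m,rng=8,it=6);np.save("ms.npy",m)
r,pt=rel(inj,m);print('mould rel inj x,y,deg',r.round(1),'port',pt.round(1))
overlay("scene",p,inj,m,f"pics/o{i}.png",(250,150,400,270))
o=get_obs();e=o['ee_pos']-[.4938,.0546,0];c,s=np.cos(inj[2]),np.sin(inj[2])
print('t',o['time'],'tcp inj',((c*e[0]+s*e[1])*1e3).round(1),((-s*e[0]+c*e[1])*1e3).round(1),o['ee_pos'].round(4),'yaw',o['tcp_rot'][2].round(2),'heading',(np.degrees(inj[2])+90-o['tcp_rot'][2]).round(2),'F',o['wrist_force'].round(2),o['opening'])
E
python3 look.py 3 init
```

```text
scene 75 rms px 0.64 med 0.29 pose mm,deg [487.2 -25.1] -172.61
mould rel inj x,y,deg [  0.5 -78.9  12. ] port [ -7.2 -42.7]
t 2.85 tcp inj -0.5 -150.5 [ 0.4812 -0.0954  0.058 ] yaw 82.03 heading 3.34 F [ 0.69 -0.14 -0.27] 0.014922944085200524
```

View pics/o3.png

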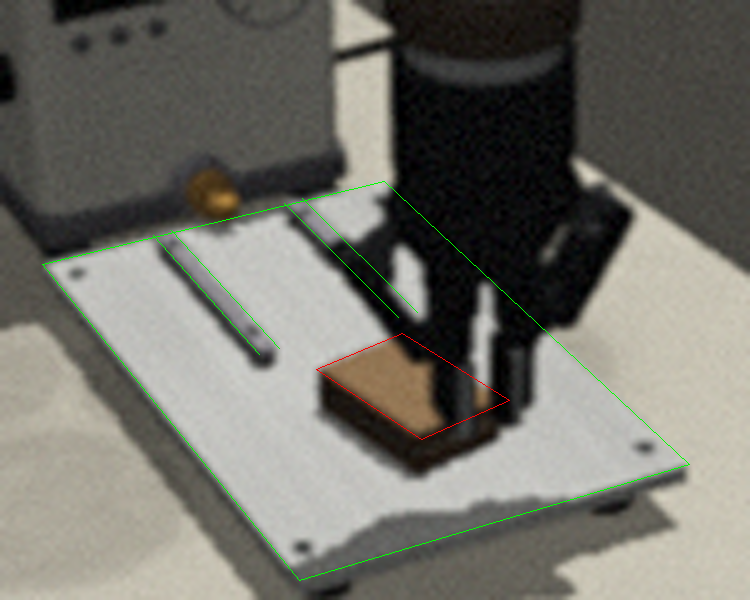

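```bash
cat >> h.py <<'E'
def msegs(s,part):
    a,b,f,r=-.025+s,.025-s,-.037+s,.039-s
    S=[((b,f,.052),(b,r,.052)),((a,f,.052),(b,f,.052))]
    if part=='all':S+=[((a,f,.052),(a,r,.052)),((a,r,.052),(b,r,.052))]
    elif part=='half':S+=[((.005,r,.052),(b,r,.052))]
    return S
def mfit2(n,img,pose,s,part,**k):
    c=img.astype(np.float32);c=np.clip(c[:,:,2]-c[:,:,0],0,255)
    return edgefit(n,np.dstack([c,c,c]),pose,msegs(s,part),**k)
E
sed -i 's/^m=mfit(.*$/m=mfit2("scene",p,m,SH,PART,rng=6,it=6);np.save("ms.npy",m)/; s/^i=sys/SH=.0009;PART="half"\ni=sys/' look.py
python3 - <<'E'
from h import *
s=cv2.imread("pics/scene2.png");s3=cv2.imread("pics/s3.png");inj=np.array([.4931,.0535,np.radians(-4.63)])
m0=np.array([.486,-.0238,np.radians(-172.65)])
for sh in(0,.0005,.001,.0015,.002):
    print(sh)
    m=mfit2("scene",s,m0,sh,'all');m=mfit2("scene",s,m0,sh,'half');m=mfit2("scene",s3,m0,sh,'half');print(rel(inj,m)[0])
E
```

```text
0
scene 100 rms px 0.56 med 0.52 pose mm,deg [485.9 -23.8] -172.61
scene 75 rms px 0.56 med 0.5 pose mm,deg [487.1 -23.2] -174.31
scene 74 rms px 0.58 med 0.56 pose mm,deg [487.4 -23.5] -174.49
[  0.49576644 -77.25379638  10.1405879 ]
0.0005
scene 100 rms px 0.44 med 0.42 pose mm,deg [485.9 -23.7] -172.9
scene 75 rms px 0.45 med 0.46 pose mm,deg [486.7 -23.3] -173.89
scene 75 rms px 0.49 med 0.45 pose mm,deg [486.9 -23.7] -174.44
[ 2.06709471e-03 -7.74217299e+01  1.01925109e+01]
0.001
scene 100 rms px 0.3 med 0.24 pose mm,deg [485.7 -23.8] -172.56
scene 75 rms px 0.36 med 0.27 pose mm,deg [486.2 -23.6] -173.94
scene 75 rms px 0.39 med 0.29 pose mm,deg [486.4 -23.8] -174.29
[ -0.47950862 -77.62380057  10.33985619]
0.0015
scene 100 rms px 0.21 med 0.18 pose mm,deg [485.8 -23.8] -172.75
scene 75 rms px 0.27 med 0.22 pose mm,deg [485.8 -23.7] -173.69
scene 75 rms px 0.29 med 0.21 pose mm,deg [485.9 -23.9] -173.54
[ -0.87950405 -77.76080774  11.09492463]
0.002
scene 100 rms px 0.19 med 0.2 pose mm,deg [485.7 -23.9] -172.66
scene 75 rms px 0.18 med 0.18 pose mm,deg [485.3 -23.8] -173.11
scene 75 rms px 0.21 med 0.15 pose mm,deg [485.4 -23.9] -173.13
[ -1.43493321 -77.73431318  11.49804401]
```

```bash
sed -i 's/SH=.0009/SH=.0018/' look.py
```

Emit:
{"op": "servo_tool", "data": {"steps": [{"x": 0.4,"y": 5,"z": 0,"yaw": 0},{"x": 0.8,"y": 10,"z": 0,"yaw": 0},{"x": 1.2,"y": 14,"z": 0,"yaw": 0},{"x": 1.4,"y": 16.5,"z": 0,"yaw": 0},{"x": 1.6,"y": 19,"z": 0,"yaw": 0},{"x": 1.8,"y": 21.5,"z": 0,"yaw": 0},{"x": 2,"y": 24,"z": 0,"yaw": 0},{"x": 2.2,"y": 26.5,"z": 0,"yaw": 0},{"x": 2.4,"y": 29,"z": 0,"yaw": 0},{"x": 2.4,"y": 29,"z": 0,"yaw": 0}]}}

```text
time: 4.1
ee_pos: [0.4836, -0.0662, 0.058]
tcp_rot: [-180.0, 0.0, 82.0]
wrist_force: [-0.3, 0.2, 0.5]
opening: 0.0148
```

```bash
python3 look.py 4
```

```text
scene 75 rms px 0.3 med 0.21 pose mm,deg [485.3 -23.5] -173.32
mould rel inj x,y,deg [ -1.6 -77.4  11.3] port [ -8.8 -41.1]
t 4.15 tcp inj -0.4 -121.3 [ 0.4836 -0.0663  0.058 ] yaw 82.04 heading 3.33 F [-0.06 -0.15 -0.01] 0.015260023313347252
```

View pics/o4.png

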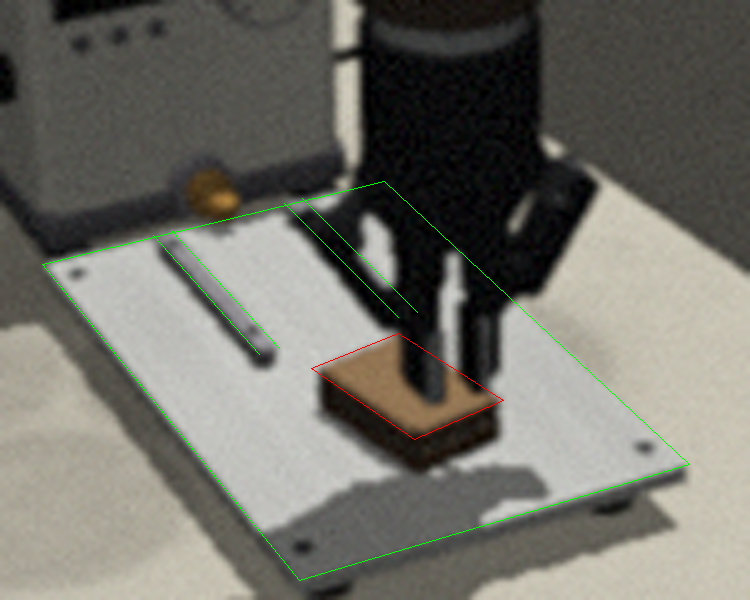

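Run:
```python
from h import *
p,d=camera("scene")
k=camera_params("scene");R=cv2.Rodrigues(k['rvec'])[0];Ki=np.linalg.inv(k['intrinsics'])
e=get_obs()['ee_pos']
for z in(.036,.045,.055,.06): print(z,[(proj("scene",[[e[0]+sx*.013,e[1],z]])[0].round(1)) for sx in(-1,1)])
for u,v in[(334,218),(335,222),(336,225),(336,228),(336,229),(337,231),(344,222),(346,226),(340,232),(330,228)]:
    dd=d[v,u];print(u,v,(R.T@(Ki@[u*dd,v*dd,dd]-k['tvec'])).round(4))
c=p[195:250,300:370,::-1];cv2.imwrite("pics/z4.png",cv2.resize(c,None,fx=10,fy=10,interpolation=cv2.INTER_NEAREST))
```

```text
0.036 [array([335., 243.]), array([345. , 239.5])]
0.045 [array([334.9, 239.6]), array([345. , 236.1])]
0.055 [array([334.9, 235.7]), array([345. , 232.3])]
0.06 [array([334.9, 233.8]), array([345. , 230.3])]
334 218 [ 0.4655 -0.0718  0.1041]
335 222 [ 0.4673 -0.0728  0.0942]
336 225 [ 0.4683 -0.075   0.0875]
336 228 [ 0.4685 -0.0746  0.0797]
336 229 [ 0.4697 -0.0727  0.0758]
337 231 [ 0.4879 -0.047   0.0509]
344 222 [ 0.4888 -0.0745  0.088 ]
346 226 [ 0.4921 -0.0774  0.0784]
340 232 [ 0.4905 -0.0554  0.0519]
330 228 [ 0.4811 -0.0284  0.0513]
```

View pics/z4.png

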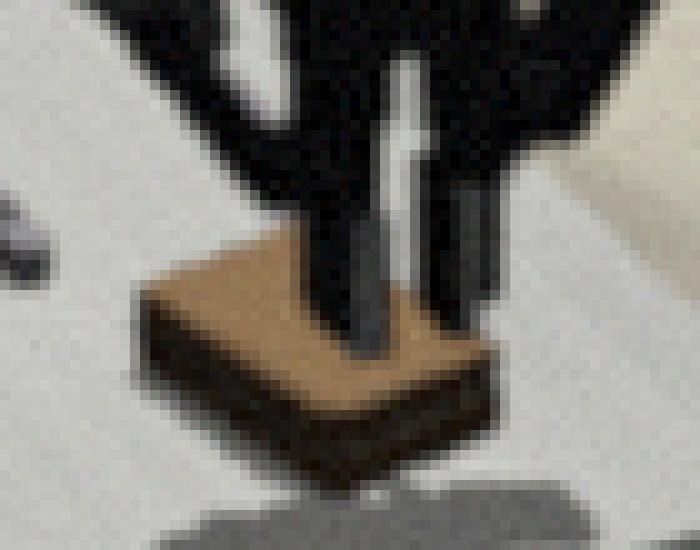

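```bash
python3 - <<'E'
from h import *
k=camera_params("scene");R=cv2.Rodrigues(k['rvec'])[0];Ki=np.linalg.inv(k['intrinsics'])
for f,e in(("scene0",[.16235,-.52525]),("scene2",[.4919,-.1311])):
    d=np.load(f"pics/{f}.npy");v,u=np.mgrid[0:480,0:640]
    P=((np.dstack([u,v,np.ones_like(u)])*d[...,None])@Ki.T-k['tvec'].reshape(3))@R
    s=(d>0)&(np.hypot(P[...,0]-e[0],P[...,1]-e[1])<.075)&(P[...,2]>.1)
    z=P[...,2][s];i=np.argsort(z)[:12];print(f,P[s][i][::2].round(4), np.c_[u[s],v[s]][i][::2].tolist())
E
python3 -c "
from workcell import *;print(get_obs())"
```

```text
scene0 [[ 0.15   -0.5811  0.1006]
 [ 0.148  -0.5822  0.1015]
 [ 0.1381 -0.589   0.1016]
 [ 0.1369 -0.5887  0.102 ]
 [ 0.1489 -0.5686  0.1023]
 [ 0.1364 -0.5872  0.1026]] [[332, 470], [331, 471], [327, 479], [326, 479], [326, 462], [325, 478]]
scene2 [[ 0.4797 -0.132   0.2287]
 [ 0.5003 -0.1288  0.2304]
 [ 0.5009 -0.1349  0.2306]
 [ 0.4785 -0.1371  0.2311]
 [ 0.4773 -0.1321  0.2315]
 [ 0.4777 -0.128   0.2318]] [[356, 174], [364, 170], [366, 171], [357, 174], [355, 173], [354, 172]]
{'time': 4.2, 'q': array([-7.80368064e+00, -3.53670458e+00, -1.61850014e+01,  7.73573313e+01,
       -1.54072680e-02,  9.01593861e+01]), 'qd': array([-0.13300486, -0.10085533,  0.0051209 , -0.06798033, -0.03781301,
       -0.04877025]), 'joint_efforts': array([ 9.79666226e-02, -4.26282585e+01,  4.65288126e+01,  4.57897695e-03,
        3.72016279e-03,  6.29722257e-03]), 'ee_pos': array([ 0.48362443, -0.066361  ,  0.05802441]), 'tcp_rot': array([-1.79994415e+02,  1.54228648e-02,  8.20369348e+01]), 'wrist_force': array([ 0.70883646, -0.11211149,  0.22736931]), 'torque': array([ 0.0789662 ,  0.00108368, -0.03644951]), 'opening': 0.01508508844740892}
```

Run:
```python
from h import *
k=camera_params("scene");R=cv2.Rodrigues(k['rvec'])[0];Ki=np.linalg.inv(k['intrinsics'])
for f,pts in(("scene0",[(345,365),(347,368),(352,362),(357,355),(287,333),(285,328)]),("scene2",[(366,162),(366,166),(367,168),(358,166),(358,169),(356,164)])):
    d=np.load(f"pics/{f}.npy")
    for u,v in pts:
        dd=d[v,u];print(f,u,v,(R.T@(Ki@[u*dd,v*dd,dd]-k['tvec'])).round(4))
s=cv2.imread("pics/scene2.png");cv2.imwrite("pics/z2.png",cv2.resize(s[130:190,325:405],None,fx=9,fy=9,interpolation=cv2.INTER_NEAREST))
s=cv2.imread("pics/scene0.png");cv2.imwrite("pics/z0.png",cv2.resize(s[240:390,240:400],None,fx=4,fy=4,interpolation=cv2.INTER_NEAREST))
```

```text
scene0 345 365 [ 0.1712 -0.5772  0.2661]
scene0 347 368 [ 0.1711 -0.5814  0.2652]
scene0 352 362 [ 0.1794 -0.5786  0.2675]
scene0 357 355 [ 0.172  -0.599   0.2989]
scene0 287 333 [ 0.1465 -0.4862  0.2542]
scene0 285 328 [ 0.1448 -0.4853  0.2623]
scene2 366 162 [ 0.4997 -0.1359  0.2504]
scene2 366 166 [ 0.4987 -0.1376  0.243 ]
scene2 367 168 [ 0.5015 -0.1372  0.2378]
scene2 358 166 [ 0.4797 -0.1385  0.2482]
scene2 358 169 [ 0.4774 -0.1419  0.244 ]
scene2 356 164 [ 0.475  -0.1386  0.2537]
```

View pics/z2.png

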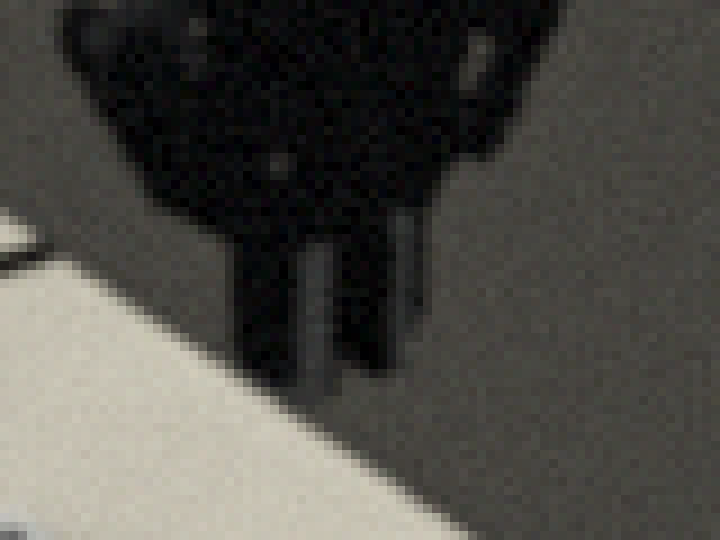

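View pics/z0.png

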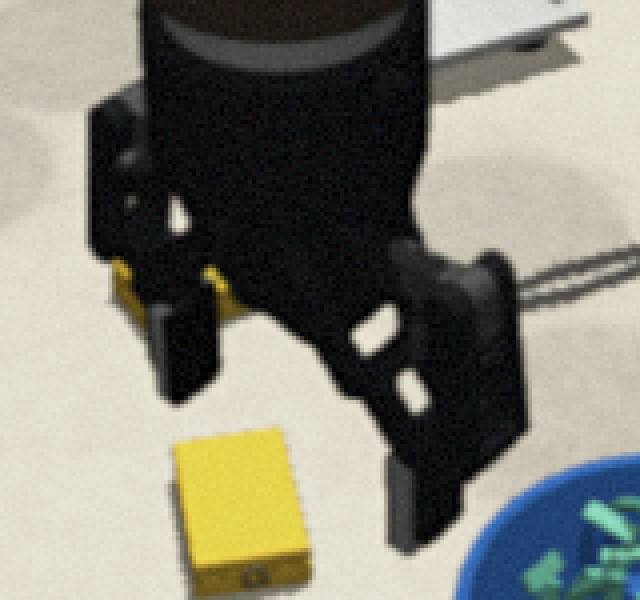

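The picture and depth show the fingertips ending at z ≈ 0.074, above the mould top (0.052). They are about 15 mm above the TCP instead of 22 mm ahead of it, so the push passed over the mould and touched nothing. I'll back off, lower in stages, and check by camera.

Emit:
{"op": "servo_tool", "data": {"steps": [{"x": -1,"y": -12,"z": 0,"yaw": 0},{"x": -2.4,"y": -28,"z": 0,"yaw": 0},{"x": -2.4,"y": -28,"z": -10,"yaw": 0},{"x": -2.4,"y": -28,"z": -20,"yaw": 0},{"x": -2.4,"y": -28,"z": -24,"yaw": 0},{"x": -2.4,"y": -28,"z": -24,"yaw": 0}]}}

```text
time: 4.95
ee_pos: [0.4809, -0.0941, 0.0335]
tcp_rot: [-179.9, 0.0, 82.1]
wrist_force: [-0.4, 0.3, 0.5]
opening: 0.0151
```

```bash
python3 look.py 5
python3 - <<'E'
from h import *
p,d=camera("scene")
k=camera_params("scene");R=cv2.Rodrigues(k['rvec'])[0];Ki=np.linalg.inv(k['intrinsics'])
e=get_obs()['ee_pos'];v,u=np.mgrid[0:480,0:640]
P=((np.dstack([u,v,np.ones_like(u)])*d[...,None])@Ki.T-k['tvec'].reshape(3))@R
c=p[:,:,:].max(2)
s=(np.hypot(P[...,0]-e[0],P[...,1]-e[1])<.03)&(P[...,2]>.037)&(P[...,2]<.1)&(P[...,1]<e[1]+.012)
i=np.argsort(P[...,2][s])[:16];print(P[s][i].round(4),np.c_[u[s],v[s]][i].tolist())
c=p[195:265,300:370,::-1];cv2.imwrite("pics/z5.png",cv2.resize(c,None,fx=8,fy=8,interpolation=cv2.INTER_NEAREST))
E
```

```text
scene 50 rms px 0.69 med 0.34 pose mm,deg [502.5 -24.3] -185.66
mould rel inj x,y,deg [ 15.6 -76.8  -1. ] port [ 16.3 -39.8]
t 5.0 tcp inj -0.6 -149.3 [ 0.4812 -0.0941  0.0339] yaw 82.06 heading 3.31 F [-0.41  0.11  0.72] 0.014762243785350996
[[ 0.4882 -0.0956  0.0461]
 [ 0.4874 -0.0929  0.0474]
 [ 0.4867 -0.102   0.0476]
 [ 0.4655 -0.0993  0.0485]
 [ 0.4882 -0.0956  0.0487]
 [ 0.4874 -0.1047  0.0489]
 [ 0.4687 -0.1022  0.049 ]
 [ 0.4885 -0.0872  0.0491]
 [ 0.4666 -0.1016  0.0494]
 [ 0.4649 -0.0963  0.0496]
 [ 0.4874 -0.0928  0.05  ]
 [ 0.4942 -0.1022  0.0502]
 [ 0.4884 -0.1032  0.0503]
 [ 0.4862 -0.1027  0.0508]
 [ 0.4655 -0.0995  0.0511]
 [ 0.4916 -0.1022  0.0511]] [[349, 243], [348, 242], [350, 244], [341, 246], [349, 242], [351, 244], [343, 246], [347, 240], [342, 246], [340, 245], [348, 241], [353, 242], [351, 243], [350, 243], [341, 245], [352, 242]]
```

View pics/z5.png

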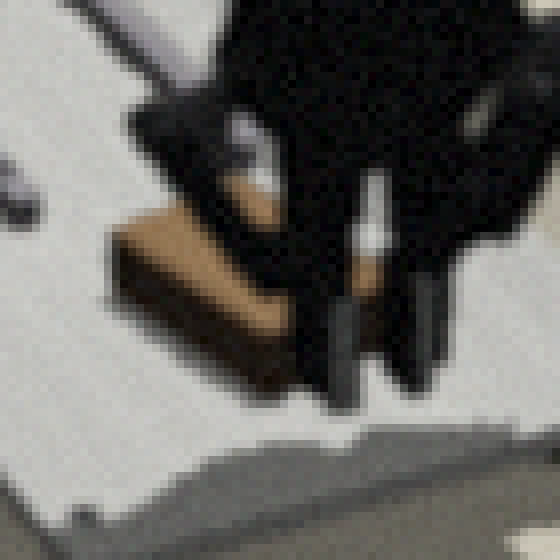

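Emit:
{"op": "servo_tool", "data": {"steps": [{"x": 0,"y": 0,"z": -6,"yaw": 0},{"x": 0,"y": 0,"z": -10,"yaw": 0},{"x": 0,"y": 0,"z": -12,"yaw": 0},{"x": 0,"y": 0,"z": -12.5,"yaw": 0}]}}

```text
time: 5.55
ee_pos: [0.4812, -0.0941, 0.0215]
tcp_rot: [-180.0, 0.0, 82.1]
wrist_force: [0.3, -0.6, 0.3]
opening: 0.0149
```

Emit:
{"op": "servo_tool", "data": {"steps": [{"x": 0.4,"y": 5,"z": 0,"yaw": 0},{"x": 0.8,"y": 10,"z": 0,"yaw": 0},{"x": 1.2,"y": 14,"z": 0,"yaw": 0},{"x": 1.4,"y": 16.5,"z": 0,"yaw": 0},{"x": 1.6,"y": 19,"z": 0,"yaw": 0},{"x": 1.8,"y": 21.5,"z": 0,"yaw": 0},{"x": 2,"y": 24,"z": 0,"yaw": 0},{"x": 2,"y": 24,"z": 0,"yaw": 0}]}}

```text
time: 6.55
ee_pos: [0.4832, -0.07, 0.0214]
tcp_rot: [-180.0, 0.0, 82.1]
wrist_force: [-1.1, 0.1, -0.3]
opening: 0.015
```

```bash
python3 look.py 6 init
python3 - <<'E'
import cv2
s=cv2.imread("pics/s6.png");cv2.imwrite("pics/z6.png",cv2.resize(s[195:265,300:370],None,fx=8,fy=8,interpolation=cv2.INTER_NEAREST))
E
```

```text
scene 53 rms px 0.54 med 0.38 pose mm,deg [495.7 -17.7] -180.11
mould rel inj x,y,deg [  8.3 -70.8   4.5] port [  5.4 -33.9]
t 6.6 tcp inj -0.5 -125.1 [ 0.4832 -0.0701  0.0215] yaw 82.07 heading 3.3 F [0.39 0.2  0.19] 0.015101468889004231
```

View pics/z6.png

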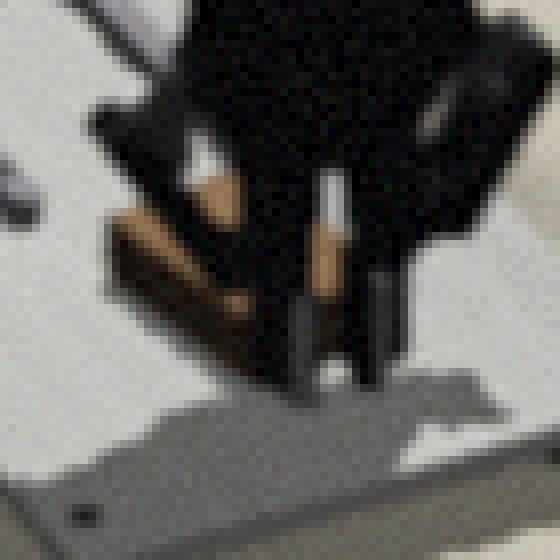

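View pics/o6.png

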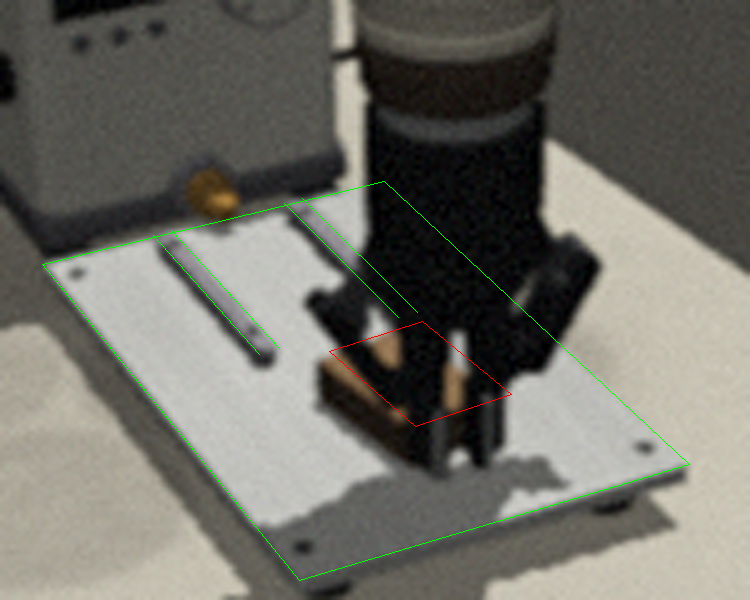

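Run:
```python
from h import *
p,d=camera("top");cv2.imwrite("pics/t6.png",p[:,:,::-1]);c=p[160:280,180:340,::-1];cv2.imwrite("pics/zt6.png",cv2.resize(c,None,fx=5,fy=5,interpolation=cv2.INTER_CUBIC))
```

```text
(no output)
```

View pics/zt6.png

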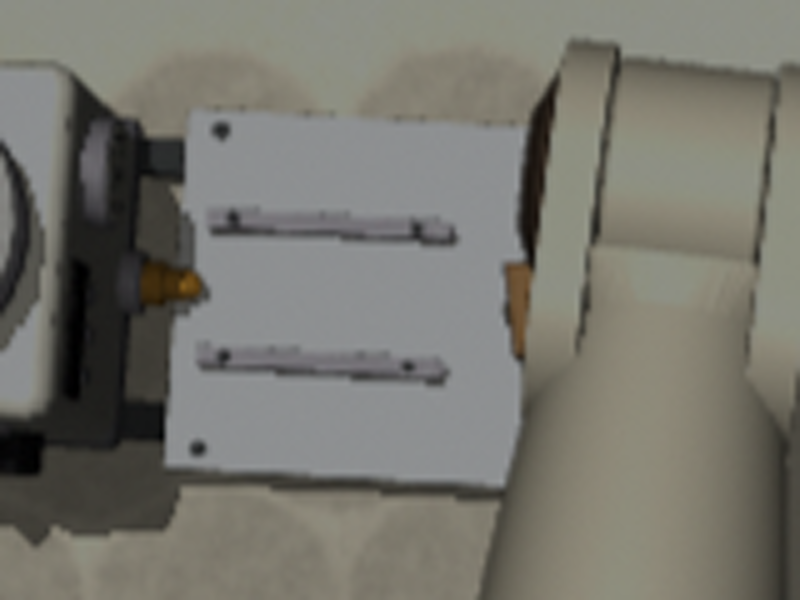

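```bash
cat > joint.py <<'E'
import sys
from h import *
INJ={"top":np.array([.4944,.0557,np.radians(-4.81)]),"scene":np.array([.4931,.0535,np.radians(-4.63)])}
def chan(img,c):
    f=img.astype(np.float32)
    return np.clip(f[:,:,2]-f[:,:,0],0,255) if c=='c' else f.mean(2)
def comp(inj,r):  # r rel x,y,ang -> world pose
    p=W(inj,[(r[0],r[1],0)])[0];return np.array([p[0],p[1],inj[2]+r[2]])
def joint(imgs,r,obs,it=7,rng=5,sig=.8,thr=1.2):
    r=np.array(r,float);G={(n,c):cv2.GaussianBlur(chan(imgs[n],c),(0,0),sig) for n in imgs for c in'cg'}
    for i in range(it):
        R=rng if i<3 else 2.;D=[]
        for n,c,a,b,num,sgn,nm in obs:
            a=np.array(a,float);b=np.array(b,float);L=a+(b-a)*np.linspace(.04,.96,num)[:,None]
            uv=proj(n,W(comp(INJ[n],r),L))
            inn=proj(n,W(comp(INJ[n],r),[[0,0,.041]]))[0]
            e=uv[-1]-uv[0];e/=np.linalg.norm(e);nn=np.array([-e[1],e[0]])
            if nn@(inn-uv.mean(0))<0:nn=-nn   # nn points inward
            s=np.arange(-R,R+.01,.2)
            for q,l in zip(uv,L):
                xy=q+s[:,None]*nn;v=map_coordinates(G[n,c],[xy[:,1],xy[:,0]],order=1)
                g=np.clip(np.gradient(v)*sgn,0,None);j=g.argmax()
                if g[j]<thr or j<2 or j>len(s)-3:continue
                w=g[max(0,j-4):j+5];D.append((n,l,q+nn*((w*s[max(0,j-4):j+5]).sum()/w.sum()),nn,nm))
        def f(r):
            out=[]
            for n in("top","scene"):
                S=[d for d in D if d[0]==n]
                if S:
                    u=proj(n,W(comp(INJ[n],r),[d[1] for d in S]));out.append(((u-np.array([d[2] for d in S]))*np.array([d[3] for d in S])).sum(1))
            return np.concatenate(out)
        sol=least_squares(f,r,loss='soft_l1',f_scale=.25,x_scale=[.01,.01,.02]);r=sol.x
    res=f(r);k=0
    st={}
    for n in("top","scene"):
        for d in [d for d in D if d[0]==n]:
            st.setdefault(n[0]+d[4],[]).append(res[k]);k+=1
    print({a:(len(b),round(float(np.mean(b)),2),round(float(np.std(b)),2)) for a,b in st.items()})
    print('REL x %.2f y %.2f heading(+x) %.2f'%(r[0]*1e3,r[1]*1e3,-np.degrees((r[2]+np.pi+1)%(2*np.pi)-1)),'port y %.1f'%(r[1]*1e3+37*np.cos(r[2]+np.pi)))
    return r
def obs_(vis,near=(-.037,.025),top=True,scene=True,s=.0013):
    a,b,f=-.025+s,.025-s,-.037+s;O=[]
    if top:
        O+=[("top",'c',(a,f,.052),(b,f,.052),20,1,'front')]
        if vis>.004:O+=[("top",'c',(a,f,.052),(a,f+vis,.052),8,1,'far'),("top",'c',(b,f,.052),(b,f+vis,.052),8,1,'near')]
    if scene:
        s2=.0018
        O+=[("scene",'g',(.025,near[0],.0305),(.025,near[1],.0305),25,-1,'nbot'),("scene",'c',(.025-s2,near[0],.052),(.025-s2,near[1],.052),25,1,'ntop')]
    return O
E
python3 - <<'E'
from joint import *
I={"top":cv2.imread("pics/top0.png"),"scene":cv2.imread("pics/scene2.png")}
r0=[-.001,-.0778,np.radians(12-180)]
joint(I,r0,obs_(.06));joint(I,r0,obs_(.07,scene=False));joint(I,r0,obs_(.007,scene=False));joint(I,r0,obs_(.007))
I={"top":cv2.imread("pics/t6.png"),"scene":cv2.imread("pics/s6.png")}
r0=[-.001,-.0758,np.radians(10-180)]
print(6)
joint(I,r0,obs_(.007,scene=False));joint(I,r0,obs_(.007));joint(I,r0,obs_(.007),sig=.5)
E
```

```text
{'tfront': (20, -0.02, 0.21), 'tfar': (8, 0.24, 0.12), 'tnear': (8, -0.2, 0.17), 'snbot': (24, 0.47, 0.34), 'sntop': (24, -0.09, 0.16)}
REL x -1.59 y -78.55 heading(+x) -11.39 port y -42.3
{'tfront': (20, -0.02, 0.22), 'tfar': (8, -0.03, 0.08), 'tnear': (8, -0.03, 0.16)}
REL x -1.07 y -78.48 heading(+x) -11.44 port y -42.2
{'tfront': (20, 0.0, 0.16), 'tfar': (8, -0.0, 0.11), 'tnear': (8, -0.01, 0.12)}
REL x -1.03 y -78.45 heading(+x) -11.14 port y -42.1
{'tfront': (20, -0.02, 0.24), 'tfar': (8, 0.12, 0.07), 'tnear': (8, -0.17, 0.08), 'snbot': (24, 0.39, 0.25), 'sntop': (24, -0.16, 0.27)}
REL x -1.98 y -78.67 heading(+x) -10.15 port y -42.2
6
{'tfront': (20, 0.01, 0.17), 'tfar': (8, -0.19, 0.1), 'tnear': (7, -0.23, 0.11)}
REL x 0.95 y -73.04 heading(+x) -9.77 port y -36.6
{'tfront': (20, -0.01, 0.34), 'tfar': (8, 0.03, 0.12), 'tnear': (8, -0.3, 0.08), 'snbot': (24, 0.1, 0.36), 'sntop': (21, 0.02, 0.2)}
REL x -1.35 y -73.39 heading(+x) -6.44 port y -36.6
{'tfront': (20, -0.02, 0.32), 'tfar': (8, 0.1, 0.08), 'tnear': (8, -0.41, 0.12), 'snbot': (24, 0.35, 0.38), 'sntop': (24, 0.0, 0.27)}
REL x -1.64 y -73.30 heading(+x) -6.23 port y -36.5
```

Emit:
{"op": "servo_tool", "data": {"steps": [{"x": 0.2,"y": 2.5,"z": 0,"yaw": 0},{"x": 0.4,"y": 5,"z": 0,"yaw": 0},{"x": 0.6,"y": 7.5,"z": 0,"yaw": 0},{"x": 0.8,"y": 10,"z": 0,"yaw": 0},{"x": 0.8,"y": 10,"z": 0,"yaw": 0}]}}

```text
time: 7.28
ee_pos: [0.4841, -0.0598, 0.0215]
tcp_rot: [-180.0, -0.0, 82.1]
wrist_force: [0.1, 0.1, -0.5]
opening: 0.0149
```

```bash
cat > lk.py <<'E'
import sys
from joint import *
i=sys.argv[1];x,y,h=map(float,sys.argv[2:5]);vis=float(sys.argv[5])
I={}
for n in("top","scene"):
    p,d=camera(n);I[n]=p[:,:,::-1].copy();cv2.imwrite(f"pics/{n[0]}{i}.png",I[n])
r0=[x/1e3,y/1e3,np.radians(-180-h)]
a=joint(I,r0,obs_(vis,scene=False));b=joint(I,r0,obs_(vis)[:-2]+obs_(vis)[-1:]);c=joint(I,r0,obs_(vis))
o=get_obs()
for k,q in INJ.items():
    e=o['ee_pos'][:2]-q[:2];cc,s=np.cos(q[2]),np.sin(q[2]);print(k,'tcp inj',((cc*e[0]+s*e[1])*1e3).round(1),((-s*e[0]+cc*e[1])*1e3).round(1))
print('t',o['time'],o['ee_pos'].round(4),'heading',(-4.72+90-o['tcp_rot'][2]).round(2),'F',o['wrist_force'].round(2),o['opening'])
A=cv2.resize(I["top"][165:270,190:330],None,fx=4,fy=4,interpolation=cv2.INTER_CUBIC)
B=I["scene"][165:265,255:375]
for n,img,f,u0,v0 in(("top",A,4,190,165),("scene",None,4,255,165)):
    if img is None: B=img=cv2.resize(B,None,fx=f,fy=f,interpolation=cv2.INTER_CUBIC)
    for S,p,col in((RL,INJ[n],(0,255,0)),(msegs(.0013,'all'),comp(INJ[n],b),(0,0,255))):
        for aa,bb in S:
            q=(proj(n,W(p,[aa,bb]))-[u0,v0]+.5)*f-.5;cv2.line(img,*[tuple(int(round(t)) for t in z) for z in q],col,1)
H=600
cv2.imwrite(f"pics/ov{i}.png",A);cv2.imwrite(f"pics/ovs{i}.png",B)
E
python3 lk.py 7 -1.5 -68 2 .007
```

```text
{'tfront': (20, 0.01, 0.23), 'tfar': (8, -0.09, 0.09), 'tnear': (4, -0.26, 0.17)}
REL x 4.13 y -63.36 heading(+x) -7.47 port y -26.7
{'tfront': (20, -0.03, 0.33), 'tfar': (8, 0.08, 0.28), 'tnear': (5, -0.47, 0.15), 'sntop': (16, 0.25, 0.27)}
REL x 1.69 y -63.49 heading(+x) -4.43 port y -26.6
{'tfront': (20, 0.02, 0.36), 'tfar': (8, 0.09, 0.3), 'tnear': (5, -0.57, 0.16), 'snbot': (25, 0.04, 0.37), 'sntop': (16, 0.2, 0.26)}
REL x 1.44 y -63.75 heading(+x) -3.95 port y -26.8
top tcp inj -0.6 -116.2
scene tcp inj 0.1 -113.9
t 7.375 [ 0.4841 -0.06    0.0214] heading 3.21 F [-0.15 -0.03  0.15] 0.015153590334529916
```

View pics/ov7.png

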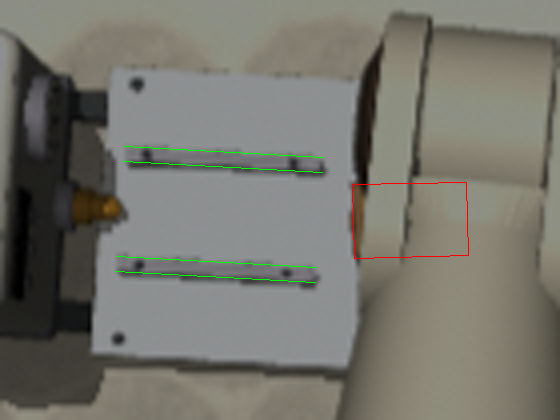

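View pics/ovs7.png

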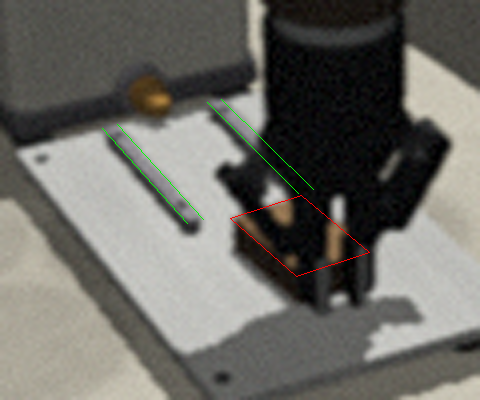

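The forearm and fingers now hide the mould almost entirely; only a thin brown strip of its front is left near (357,215) of the crop. I'll retract to get a clean measurement, since there is plenty of time.

Emit:
{"op": "servo_tool", "data": {"steps": [{"x": -0.7,"y": -15,"z": 0,"yaw": 0},{"x": -2,"y": -35,"z": 30,"yaw": 0},{"x": -4,"y": -60,"z": 80,"yaw": 0},{"x": -5,"y": -75,"z": 130,"yaw": 0},{"x": -5,"y": -75,"z": 160,"yaw": 0}]}}

```text
time: 8.0
ee_pos: [0.4793, -0.1371, 0.1841]
tcp_rot: [179.9, 0.0, 82.0]
wrist_force: [0.5, 0.9, -0.6]
opening: 0.015
```

```bash
cat > full.py <<'E'
import sys
from joint import *
i=sys.argv[1];x,y,h=map(float,sys.argv[2:5]);vis=float(sys.argv[5])
I={}
for n in("top","scene"):
    p,d=camera(n);I[n]=p[:,:,::-1].copy();cv2.imwrite(f"pics/{n[0]}{i}.png",I[n])
r0=[x/1e3,y/1e3,np.radians(-180-h)]
def full(s=.0018):
    a,b,f,r=-.025+s,.025-s,-.037+s,.039-s
    return [("scene",'c',P,Q,25,1,nm) for P,Q,nm in(((a,f,.052),(b,f,.052),'front'),((b,f,.052),(b,r,.052),'near'),((a,f,.052),(a,r,.052),'far'),((a,r,.052),(b,r,.052),'rear'))]
T=joint(I,r0,obs_(vis,scene=False),rng=7);S=joint(I,r0,full(),rng=7);b=joint(I,S,full()+obs_(vis,scene=False))
o=get_obs();print('t',o['time'],o['ee_pos'].round(4),o['tcp_rot'].round(2),o['opening'])
A=I["top"][165:270,190:330];B=I["scene"][165:265,255:375]
out=[]
for n,img,f,u0,v0 in(("top",A,4,190,165),("scene",B,4,255,165)):
    img=cv2.resize(img,None,fx=f,fy=f,interpolation=cv2.INTER_CUBIC)
    for Sg,p,col in((RL,INJ[n],(0,255,0)),(msegs(.0013,'all'),comp(INJ[n],b),(0,0,255))):
        for aa,bb in Sg:
            q=(proj(n,W(p,[aa,bb]))-[u0,v0]+.5)*f-.5;cv2.line(img,*[tuple(int(round(t)) for t in z) for z in q],col,1)
    out.append(cv2.resize(img,(400,300)))
cv2.imwrite(f"pics/f{i}.png",np.hstack(out))
E
python3 full.py 8 -1.5 -65 0 .03
```

```text
{'tfront': (20, -0.01, 0.37), 'tfar': (8, -0.01, 0.19), 'tnear': (8, -0.02, 0.1)}
REL x 3.29 y -64.28 heading(+x) -6.21 port y -27.5
{'sfront': (25, -0.13, 0.17), 'snear': (25, 0.1, 0.13), 'sfar': (25, 0.11, 0.13), 'srear': (25, -0.13, 0.24)}
REL x 3.19 y -63.03 heading(+x) -5.92 port y -26.2
{'tfront': (20, -0.31, 0.34), 'tfar': (8, -0.03, 0.19), 'tnear': (8, 0.02, 0.08), 'sfront': (25, 0.01, 0.19), 'snear': (25, 0.07, 0.16), 'sfar': (25, 0.1, 0.14), 'srear': (25, -0.26, 0.24)}
REL x 3.22 y -63.52 heading(+x) -5.92 port y -26.7
t 8.1 [ 0.4802 -0.1366  0.1851] [1.797e+02 5.000e-02 8.201e+01] 0.014914143499166454
```

View pics/f8.png

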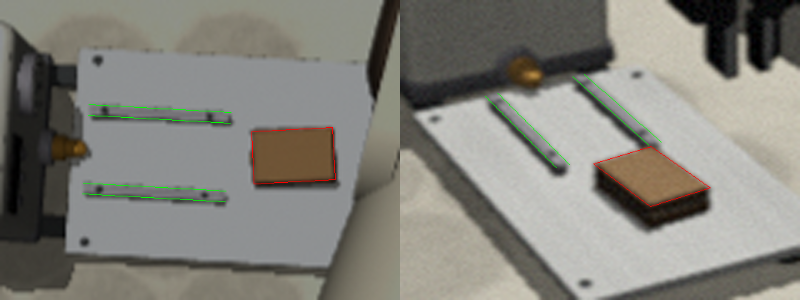

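```bash
cat > go.py <<'E'
import sys
from h import *
# args: list of mx,my,h,back
q=np.array([.4938,.0546,np.radians(-4.72)])
o=get_obs();e=o['ee_pos'];yaw=o['tcp_rot'][2]
for a in sys.argv[1:]:
    x,y,h,b=map(float,a.split(','));t=np.radians(h)
    p=W(q,[((x-b*np.sin(t))/1e3,(y-b*np.cos(t))/1e3,0)])[0]
    print(a,'tcp',p[:2].round(4),'d',((p[:2]-e[:2])*1e3).round(1),'dz to .0215',((.0215-e[2])*1e3).round(1),'dyaw',round(85.28-h-yaw,2))
E
python3 go.py 3.2,-63.5,-6,75 3.2,-63.5,-6,52 2.5,-56.5,-5.3,50 1.9,-49,-4.6,50 1.3,-42,-4,50
```

```text
3.2,-63.5,-6,75 tcp [ 0.4934 -0.0839] d [13.2 52.7] dz to .0215 -163.6 dyaw 9.27
3.2,-63.5,-6,52 tcp [ 0.4929 -0.0609] d [12.7 75.7] dz to .0215 -163.6 dyaw 9.27
2.5,-56.5,-5.3,50 tcp [ 0.4921 -0.0519] d [11.9 84.7] dz to .0215 -163.6 dyaw 8.57
1.9,-49,-4.6,50 tcp [ 0.4916 -0.0444] d [11.3 92.2] dz to .0215 -163.6 dyaw 7.87
1.3,-42,-4,50 tcp [ 0.491  -0.0374] d [10.8 99.2] dz to .0215 -163.6 dyaw 7.27
```

Emit:
{"op": "servo_tool", "data": {"steps": [{"x": 13,"y": 50,"z": -50,"yaw": 9.3},{"x": 13.2,"y": 52.5,"z": -105,"yaw": 9.3},{"x": 13.2,"y": 52.5,"z": -145,"yaw": 9.3},{"x": 13.2,"y": 52.5,"z": -163,"yaw": 9.3},{"x": 13.2,"y": 52.5,"z": -163.5,"yaw": 9.3},{"x": 13,"y": 62,"z": -163.5,"yaw": 9.3},{"x": 12.8,"y": 70,"z": -163.5,"yaw": 9.3},{"x": 12.7,"y": 76,"z": -163.5,"yaw": 9.3},{"x": 12.3,"y": 80,"z": -163.5,"yaw": 9},{"x": 11.9,"y": 84.5,"z": -163.5,"yaw": 8.6},{"x": 11.6,"y": 88.5,"z": -163.5,"yaw": 8.2},{"x": 11.3,"y": 92,"z": -163.5,"yaw": 7.9}]}}

```text
time: 9.6
ee_pos: [0.4915, -0.0444, 0.0216]
tcp_rot: [179.7, 0.1, 89.9]
wrist_force: [0.1, -0.1, 0.8]
opening: 0.0149
```

```bash
python3 lk.py 9 2 -49 -4.6 .003 | tail -3; python3 go.py 1.9,-49,-4.6,50
```

```text
1.9,-49,-4.6,50 tcp [ 0.4916 -0.0444] d [ 0.2 -0.1] dz to .0215 -0.0 dyaw -0.03Traceback (most recent call last):
  File "lk.py", line 8, in <module>
    a=joint(I,r0,obs_(vis,scene=False));b=joint(I,r0,obs_(vis)[:-2]+obs_(vis)[-1:]);c=joint(I,r0,obs_(vis))
  File "joint.py", line 32, in joint
    sol=least_squares(f,r,loss='soft_l1',f_scale=.25,x_scale=[.01,.01,.02]);r=sol.x
    return func(*args, **kwargs)
    vector_fun = VectorFunction(
        fun_wrapped,
    ...<6 lines>...
        workers=workers
    )
    self._update_fun()
    ~~~~~~~~~~~~~~~~^^
    self.f = self.fun_wrapped(xp_copy(self.x))
             ~~~~~~~~~~~~~~~~^^^^^^^^^^^^^^^^^
    return np.atleast_1d(self.fun(x))
                         ~~~~~~~~^^^
    return self.f(x, *self.args, **self.kwargs)
           ~~~~~~^^^^^^^^^^^^^^^^^^^^^^^^^^^^^^
  File "joint.py", line 31, in f
    return np.concatenate(out)
           ~~~~~~~~~~~~~~^^^^^
ValueError: need at least one array to concatenate
```

The top view is fully hidden at this arm pose, so I'll retract for another clean look before the mould enters the lane.

Emit:
{"op": "servo_tool", "data": {"steps": [{"x": 1.2,"y": -15,"z": 0,"yaw": 0},{"x": 0,"y": -40,"z": 30,"yaw": 0},{"x": 0,"y": -70,"z": 80,"yaw": 0},{"x": 0,"y": -90,"z": 130,"yaw": 0},{"x": 0,"y": -90,"z": 160,"yaw": 0}]}}

```text
time: 10.32
ee_pos: [0.4917, -0.1366, 0.1841]
tcp_rot: [179.6, 0.1, 89.8]
wrist_force: [1.1, -0.1, -0.4]
opening: 0.0147
```

```bash
python3 full.py 10 1.9 -49 -4.6 .03
```

```text
{'tfront': (20, 0.02, 0.27), 'tfar': (8, -0.04, 0.21), 'tnear': (8, -0.01, 0.35)}
REL x 1.98 y -50.33 heading(+x) -7.34 port y -13.6
{'sfront': (25, -0.1, 0.17), 'snear': (25, 0.13, 0.24), 'sfar': (25, 0.14, 0.15), 'srear': (25, -0.09, 0.19)}
REL x 1.14 y -49.52 heading(+x) -5.25 port y -12.7
{'tfront': (20, -0.2, 0.3), 'tfar': (8, -0.0, 0.1), 'tnear': (8, -0.03, 0.34), 'sfront': (25, -0.02, 0.19), 'snear': (25, 0.12, 0.24), 'sfar': (25, 0.13, 0.17), 'srear': (25, -0.2, 0.2)}
REL x 1.16 y -49.84 heading(+x) -5.34 port y -13.0
t 10.425 [ 0.4926 -0.1359  0.1851] [1.7942e+02 1.2000e-01 8.9830e+01] 0.015023642787112644
```

View pics/f10.png

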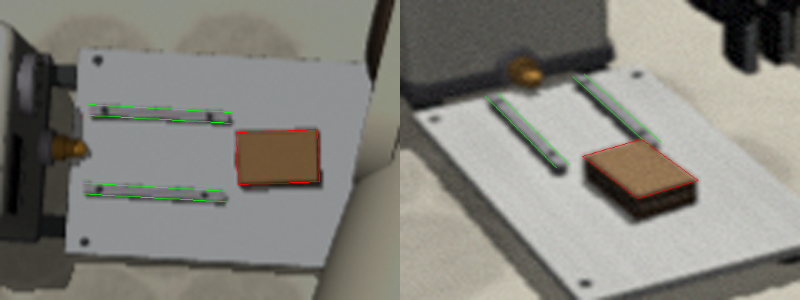

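```bash
python3 go.py 1.2,-49.8,-5.3,75 1.2,-49.8,-5.3,52 1.2,-49.8,-5.3,49.5 0.7,-43.5,-3.8,49.5 0.3,-37,-2.3,49.5 0.1,-31,-1,49.5 0,-25,0.3,49.5
```

```text
1.2,-49.8,-5.3,75 tcp [ 0.4917 -0.0701] d [-0.9 65.8] dz to .0215 -163.6 dyaw 0.75
1.2,-49.8,-5.3,52 tcp [ 0.4914 -0.0471] d [-1.1 88.8] dz to .0215 -163.6 dyaw 0.75
1.2,-49.8,-5.3,49.5 tcp [ 0.4914 -0.0446] d [-1.2 91.3] dz to .0215 -163.6 dyaw 0.75
0.7,-43.5,-3.8,49.5 tcp [ 0.4901 -0.0383] d [-2.4 97.6] dz to .0215 -163.6 dyaw -0.75
0.3,-37,-2.3,49.5 tcp [ 0.489  -0.0318] d [ -3.6 104.2] dz to .0215 -163.6 dyaw -2.25
0.1,-31,-1,49.5 tcp [ 0.4881 -0.0257] d [ -4.4 110.2] dz to .0215 -163.6 dyaw -3.55
0,-25,0.3,49.5 tcp [ 0.4874 -0.0196] d [ -5.2 116.3] dz to .0215 -163.6 dyaw -4.85
```

Emit:
{"op": "servo_tool", "data": {"steps": [{"x": -1,"y": 55,"z": -50,"yaw": 0.7},{"x": -1,"y": 66,"z": -105,"yaw": 0.7},{"x": -1,"y": 66,"z": -145,"yaw": 0.7},{"x": -1,"y": 66,"z": -163,"yaw": 0.7},{"x": -1,"y": 66,"z": -163.5,"yaw": 0.7},{"x": -1,"y": 76,"z": -163.5,"yaw": 0.7},{"x": -1,"y": 84,"z": -163.5,"yaw": 0.7},{"x": -1.1,"y": 88.5,"z": -163.5,"yaw": 0.7},{"x": -1.1,"y": 88.5,"z": -163.5,"yaw": 0.7}]}}

```text
time: 11.55
ee_pos: [0.4917, -0.047, 0.022]
tcp_rot: [179.4, 0.1, 90.6]
wrist_force: [0.2, -0.4, 0.9]
opening: 0.0152
```

```bash
python3 go.py 1.2,-49.8,-5.3,49.5 0.7,-43.5,-3.8,49.5 0.3,-37,-2.3,49.5 0.1,-31,-1,49.5 0,-25,0.3,49.5
```

```text
1.2,-49.8,-5.3,49.5 tcp [ 0.4914 -0.0446] d [-0.3  2.4] dz to .0215 -0.5 dyaw -0.0
0.7,-43.5,-3.8,49.5 tcp [ 0.4901 -0.0383] d [-1.6  8.7] dz to .0215 -0.5 dyaw -1.5
0.3,-37,-2.3,49.5 tcp [ 0.489  -0.0318] d [-2.8 15.3] dz to .0215 -0.5 dyaw -3.0
0.1,-31,-1,49.5 tcp [ 0.4881 -0.0257] d [-3.6 21.3] dz to .0215 -0.5 dyaw -4.3
0,-25,0.3,49.5 tcp [ 0.4874 -0.0196] d [-4.3 27.4] dz to .0215 -0.5 dyaw -5.6
```

Emit:
{"op": "servo_tool", "data": {"steps": [{"x": -0.3,"y": 2.5,"z": -0.5,"yaw": 0},{"x": -0.9,"y": 5.5,"z": -0.5,"yaw": -0.7},{"x": -1.6,"y": 8.7,"z": -0.5,"yaw": -1.5},{"x": -2.2,"y": 12,"z": -0.5,"yaw": -2.2},{"x": -2.8,"y": 15.3,"z": -0.5,"yaw": -3},{"x": -3.2,"y": 18.3,"z": -0.5,"yaw": -3.7},{"x": -3.6,"y": 21.3,"z": -0.5,"yaw": -4.3},{"x": -4,"y": 24.3,"z": -0.5,"yaw": -5},{"x": -4.3,"y": 27.4,"z": -0.5,"yaw": -5.6},{"x": -4.3,"y": 27.4,"z": -0.5,"yaw": -5.6}]}}

```text
time: 12.8
ee_pos: [0.4874, -0.0193, 0.0214]
tcp_rot: [179.4, 0.1, 85.0]
wrist_force: [0.1, -0.3, -0.4]
opening: 0.015
```

Emit:
{"op": "servo_tool", "data": {"steps": [{"x": -1.2,"y": -15,"z": 0,"yaw": 0},{"x": 0,"y": -50,"z": 30,"yaw": 0},{"x": 0,"y": -90,"z": 80,"yaw": 0},{"x": 0,"y": -112,"z": 130,"yaw": 0},{"x": 0,"y": -115,"z": 160,"yaw": 0}]}}

```text
time: 13.42
ee_pos: [0.4874, -0.1368, 0.1841]
tcp_rot: [179.3, 0.1, 84.9]
wrist_force: [0.2, 0.7, -0.1]
opening: 0.0149
```

```bash
python3 full.py 11 0 -25.5 0 .05
```

```text
{'tfront': (20, -0.06, 0.29), 'tfar': (8, 0.07, 0.22), 'tnear': (8, 0.02, 0.22)}
REL x -0.85 y -25.74 heading(+x) 1.22 port y 11.2
{'sfront': (25, -0.05, 0.17), 'snear': (25, 0.14, 0.24), 'sfar': (25, 0.16, 0.21), 'srear': (25, -0.05, 0.25)}
REL x -0.48 y -25.03 heading(+x) -0.15 port y 12.0
{'tfront': (20, -0.19, 0.27), 'tfar': (8, 0.06, 0.23), 'tnear': (8, 0.05, 0.28), 'sfront': (25, 0.06, 0.23), 'snear': (25, 0.13, 0.24), 'sfar': (25, 0.16, 0.22), 'srear': (25, -0.15, 0.21)}
REL x -0.49 y -25.44 heading(+x) 0.10 port y 11.6
t 13.525 [ 0.4883 -0.1362  0.185 ] [1.7909e+02 1.6000e-01 8.4900e+01] 0.015046740192155636
```

View pics/f11.png

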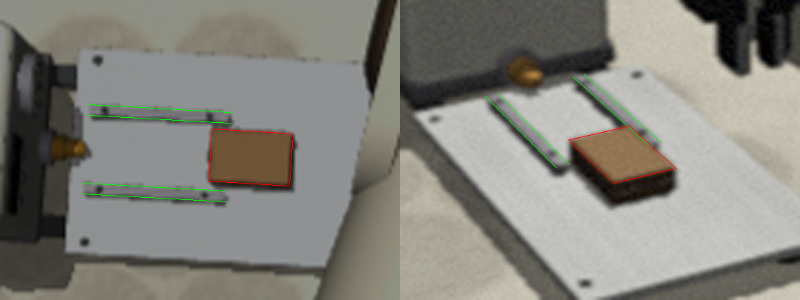

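Run:
```python
from joint import *
t=cv2.imread("pics/t11.png");s=cv2.imread("pics/s11.png")
A=cv2.resize(t[195:245,205:270],None,fx=8,fy=8,interpolation=cv2.INTER_NEAREST)
B=cv2.resize(s[180:230,275:345],None,fx=8,fy=8,interpolation=cv2.INTER_NEAREST)
for n,img,f,u0,v0 in(("top",A,8,205,195),("scene",B,8,275,180)):
    for sx in(-1,1):
      for x,z,col in((.031,.040,(0,255,0)),(.031,.030,(255,255,0)),(.041,.040,(0,255,0)),(.041,.030,(255,255,0))):
        q=(proj(n,W(INJ[n],[(sx*x,-.005,z),(sx*x,.125,z)]))-[u0,v0]+.5)*f-.5;cv2.line(img,*[tuple(int(round(k)) for k in w) for w in q],col,1)
    for z in(.041,):
        q=(proj(n,W(INJ[n],[(0,.125,z)]))-[u0,v0]+.5)*f-.5;cv2.circle(img,tuple(int(k) for k in q[0]),4,(255,0,255),2)
cv2.imwrite("pics/rA.png",A);cv2.imwrite("pics/rB.png",B)
```

```text
(no output)
```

View pics/rA.png

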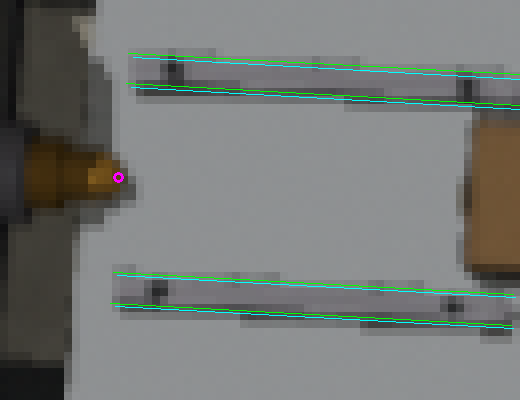

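View pics/rB.png

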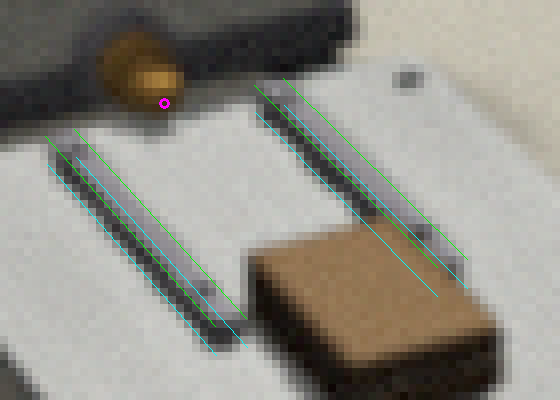

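```bash
python3 go.py -0.5,-25.4,0,75 -0.5,-25.4,0,52
```

```text
-0.5,-25.4,0,75 tcp [ 0.485  -0.0454] d [-3.3 90.8] dz to .0215 -163.5 dyaw 0.38
-0.5,-25.4,0,52 tcp [ 0.4869 -0.0225] d [ -1.4 113.7] dz to .0215 -163.5 dyaw 0.38
```

Emit:
{"op": "servo_tool", "data": {"steps": [{"x": -2,"y": 55,"z": -50,"yaw": 0.4},{"x": -3,"y": 90,"z": -100,"yaw": 0.4},{"x": -3,"y": 90,"z": -140,"yaw": 0.4},{"x": -3,"y": 90,"z": -163,"yaw": 0.4},{"x": -3,"y": 90,"z": -163.5,"yaw": 0.4},{"x": -2.3,"y": 100,"z": -163.5,"yaw": 0.4},{"x": -1.6,"y": 110,"z": -163.5,"yaw": 0.4},{"x": -1.4,"y": 113,"z": -163.5,"yaw": 0.4},{"x": -1.4,"y": 113,"z": -163.5,"yaw": 0.4}]}}

```text
time: 14.65
ee_pos: [0.4871, -0.0228, 0.0218]
tcp_rot: [179.1, 0.2, 85.3]
wrist_force: [0.8, 0.4, -0.5]
opening: 0.015
```

```bash
python3 go.py -0.5,-25.4,0,49.5 0,0,0,49.5 0,25,0,49.5
```

```text
-0.5,-25.4,0,49.5 tcp [ 0.4871 -0.02  ] d [0.  2.8] dz to .0215 -0.3 dyaw -0.06
0,0,0,49.5 tcp [0.4897 0.0053] d [ 2.6 28.1] dz to .0215 -0.3 dyaw -0.06
0,25,0,49.5 tcp [0.4918 0.0302] d [ 4.7 53. ] dz to .0215 -0.3 dyaw -0.06
```

Emit:
{"op": "servo_tool", "data": {"steps": [{"x": 0.1,"y": 3,"z": 0,"yaw": 0},{"x": 0.5,"y": 7,"z": 0,"yaw": 0},{"x": 1,"y": 12,"z": 0,"yaw": 0},{"x": 1.5,"y": 17,"z": 0,"yaw": 0},{"x": 2,"y": 22,"z": 0,"yaw": 0},{"x": 2.5,"y": 27,"z": 0,"yaw": 0},{"x": 2.9,"y": 32,"z": 0,"yaw": 0},{"x": 3.4,"y": 37,"z": 0,"yaw": 0},{"x": 3.8,"y": 42,"z": 0,"yaw": 0},{"x": 4.2,"y": 47,"z": 0,"yaw": 0},{"x": 4.7,"y": 53,"z": 0,"yaw": 0},{"x": 4.7,"y": 53,"z": 0,"yaw": 0}]}}

```text
time: 16.15
ee_pos: [0.4918, 0.0307, 0.0217]
tcp_rot: [179.1, 0.1, 85.4]
wrist_force: [0.1, 0.4, 0.5]
opening: 0.0148
```

Run:
```python
from h import *
for n in("top","scene"):
    p,d=camera(n);cv2.imwrite(f"pics/{n[0]}12.png",p[:,:,::-1])
t=cv2.imread("pics/t12.png");s=cv2.imread("pics/s12.png")
cv2.imwrite("pics/c12.png",np.hstack([cv2.resize(t[170:270,190:290],(400,400)),cv2.resize(s[150:250,260:360],(400,400))]))
```

```text
(no output)
```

View pics/c12.png

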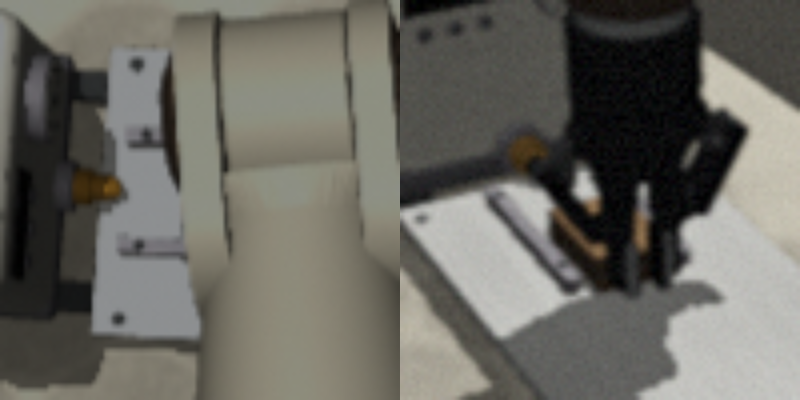

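Emit:
{"op": "servo_tool", "data": {"steps": [{"x": -1.2,"y": -15,"z": 0,"yaw": 0},{"x": -3,"y": -45,"z": 40,"yaw": 0},{"x": -6,"y": -80,"z": 90,"yaw": 0},{"x": -8,"y": -105,"z": 130,"yaw": 0},{"x": -8,"y": -110,"z": 150,"yaw": 0}]}}

```text
time: 16.88
ee_pos: [0.4839, -0.0821, 0.1742]
tcp_rot: [178.9, 0.2, 85.2]
wrist_force: [-0.3, -0.2, -0.1]
opening: 0.0147
```

```bash
python3 full.py 13 0 25 0 .06
```

```text
{'tfront': (20, 0.03, 0.24), 'tfar': (8, 0.1, 0.23), 'tnear': (8, 0.05, 0.26)}
REL x -0.61 y 24.51 heading(+x) 0.62 port y 61.5
{'sfront': (25, -0.14, 0.21), 'snear': (25, 0.2, 0.14), 'sfar': (25, 0.2, 0.14), 'srear': (25, -0.11, 0.23)}
REL x -0.22 y 25.49 heading(+x) -0.82 port y 62.5
{'tfront': (20, -0.14, 0.22), 'tfar': (8, 0.06, 0.2), 'tnear': (8, 0.17, 0.25), 'sfront': (25, -0.02, 0.21), 'snear': (25, 0.16, 0.17), 'sfar': (25, 0.2, 0.13), 'srear': (25, -0.22, 0.22)}
REL x -0.34 y 24.96 heading(+x) -0.48 port y 62.0
t 16.975 [ 0.4844 -0.0814  0.174 ] [178.87   0.18  85.25] 0.014873995888177515
```

View pics/f13.png

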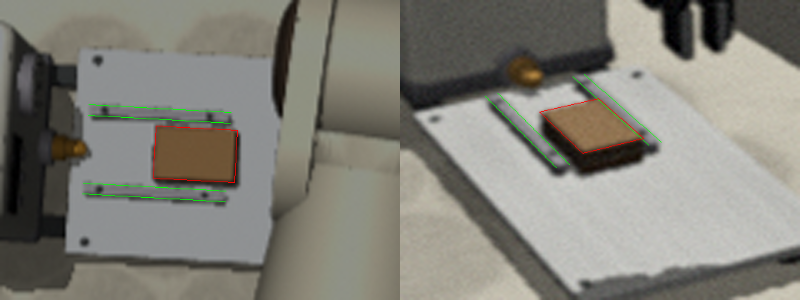

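```bash
python3 go.py -0.3,25,-0.2,75 -0.3,25,-0.2,52
```

```text
-0.3,25,-0.2,75 tcp [0.4896 0.0048] d [ 5.2 86.1] dz to .0215 -152.5 dyaw 0.23
-0.3,25,-0.2,52 tcp [0.4915 0.0277] d [  7.  109.1] dz to .0215 -152.5 dyaw 0.23
```

Emit:
{"op": "servo_tool", "data": {"steps": [{"x": 3,"y": 50,"z": -40,"yaw": 0.2},{"x": 5.2,"y": 86,"z": -90,"yaw": 0.2},{"x": 5.2,"y": 86,"z": -130,"yaw": 0.2},{"x": 5.2,"y": 86,"z": -152,"yaw": 0.2},{"x": 5.2,"y": 86,"z": -152.5,"yaw": 0.2},{"x": 6,"y": 96,"z": -152.5,"yaw": 0.2},{"x": 6.8,"y": 105,"z": -152.5,"yaw": 0.2},{"x": 7,"y": 108.5,"z": -152.5,"yaw": 0.2},{"x": 7,"y": 108.5,"z": -152.5,"yaw": 0.2}]}}

```text
time: 18.1
ee_pos: [0.4915, 0.0275, 0.0216]
tcp_rot: [178.9, 0.2, 85.5]
wrist_force: [-0.2, 0.6, -0.2]
opening: 0.0153
```

```bash
python3 go.py -0.3,25,-0.2,49.5 0,50,0,49.5 0,83,0,49.5
```

```text
-0.3,25,-0.2,49.5 tcp [0.4917 0.0302] d [0.1 2.7] dz to .0215 -0.1 dyaw -0.01
0,50,0,49.5 tcp [0.4938 0.0551] d [ 2.3 27.6] dz to .0215 -0.1 dyaw -0.21
0,83,0,49.5 tcp [0.4966 0.088 ] d [ 5.  60.5] dz to .0215 -0.1 dyaw -0.21
```

Emit:
{"op": "servo_tool", "data": {"steps": [{"x": 0.1,"y": 3,"z": 0,"yaw": 0},{"x": 0.5,"y": 8,"z": 0,"yaw": 0},{"x": 1,"y": 13,"z": 0,"yaw": -0.1},{"x": 1.5,"y": 19,"z": 0,"yaw": -0.1},{"x": 2,"y": 25,"z": 0,"yaw": -0.2},{"x": 2.5,"y": 31,"z": 0,"yaw": -0.2},{"x": 3,"y": 37,"z": 0,"yaw": -0.2},{"x": 3.5,"y": 43,"z": 0,"yaw": -0.2},{"x": 4,"y": 49,"z": 0,"yaw": -0.2},{"x": 4.5,"y": 54,"z": 0,"yaw": -0.2},{"x": 4.8,"y": 58,"z": 0,"yaw": -0.2},{"x": 4.8,"y": 58,"z": 0,"yaw": -0.2}]}}

```text
time: 19.6
ee_pos: [0.4963, 0.0859, 0.0215]
tcp_rot: [178.9, 0.2, 85.3]
wrist_force: [-0.5, 0.2, 0.8]
opening: 0.0147
```

```bash
python3 - <<'E'
from h import *
for n in("top","scene"):
    p,d=camera(n);cv2.imwrite(f"pics/{n[0]}14.png",p[:,:,::-1])
t=cv2.imread("pics/t14.png");s=cv2.imread("pics/s14.png")
cv2.imwrite("pics/c14.png",np.hstack([cv2.resize(t[170:270,190:290],(400,400)),cv2.resize(s[160:240,270:350],(400,400),interpolation=cv2.INTER_CUBIC)]))
E
python3 go.py 0,83,0,49.5 0,88,0,49.5 0,94,0,49.5
```

```text
0,83,0,49.5 tcp [0.4966 0.088 ] d [0.3 2.4] dz to .0215 -0.0 dyaw -0.02
0,88,0,49.5 tcp [0.497 0.093] d [0.7 7.4] dz to .0215 -0.0 dyaw -0.02
0,94,0,49.5 tcp [0.4975 0.0989] d [ 1.2 13.3] dz to .0215 -0.0 dyaw -0.02
```

View pics/c14.png

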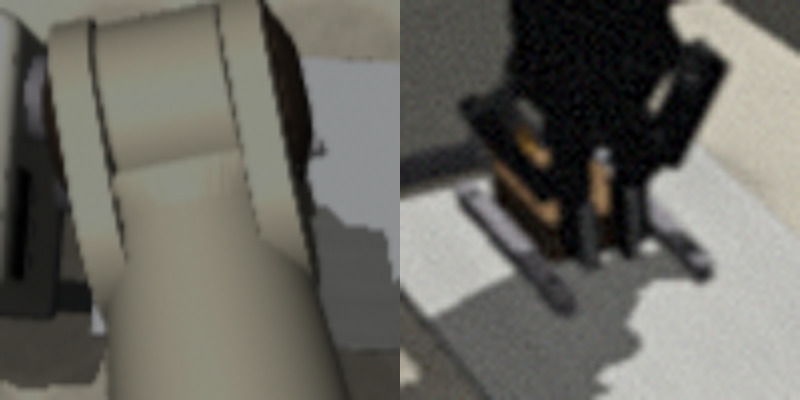

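Emit:
{"op": "servo_tool", "data": {"steps": [{"x": 0.2,"y": 2,"z": 0,"yaw": 0},{"x": 0.4,"y": 4,"z": 0,"yaw": 0},{"x": 0.5,"y": 6,"z": 0,"yaw": 0},{"x": 0.7,"y": 7.5,"z": 0,"yaw": 0},{"x": 0.8,"y": 9,"z": 0,"yaw": 0},{"x": 0.9,"y": 10,"z": 0,"yaw": 0},{"x": 0.9,"y": 10,"z": 0,"yaw": 0}]}}

```text
time: 20.58
ee_pos: [0.4971, 0.0954, 0.0215]
tcp_rot: [178.9, 0.2, 85.3]
wrist_force: [0.1, -4.3, 0.5]
opening: 0.015
```

```bash
cat > f.py <<'E'
from h import *
F=[]
for i in range(6):
    p,d=camera("scene");o=get_obs();F.append(np.r_[o['wrist_force'],o['ee_pos']*1e3])
F=np.array(F);print(o['time'],F.mean(0).round(2),F.std(0).round(2))
q=np.array([.4938,.0546,np.radians(-4.72)]);e=F[:,3:5].mean(0)/1e3-q[:2];print('mould y est',(-np.sin(q[2])*e[0]+np.cos(q[2])*e[1])*1e3+49.5,'yaw',o['tcp_rot'])
E
python3 f.py
```

```text
20.875 [-4.9000e-01 -4.7200e+00  9.8000e-01  4.9712e+02  9.5420e+01  2.1490e+01] [0.56 0.7  0.41 0.01 0.05 0.01]
mould y est 90.45823924903351 yaw [178.87177632   0.17919638  85.29430849]
```

Emit:
{"op": "servo_tool", "data": {"steps": [{"x": 0.1,"y": 1,"z": 0,"yaw": 0},{"x": 0.2,"y": 2,"z": 0,"yaw": 0},{"x": 0.2,"y": 3,"z": 0,"yaw": 0},{"x": 0.3,"y": 4,"z": 0,"yaw": 0},{"x": 0.4,"y": 5,"z": 0,"yaw": 0},{"x": 0.4,"y": 5,"z": 0,"yaw": 0},{"x": 0.4,"y": 5,"z": 0,"yaw": 0}]}}

```text
time: 21.75
ee_pos: [0.4975, 0.1002, 0.0215]
tcp_rot: [178.9, 0.2, 85.3]
wrist_force: [-0.7, -5.7, 1.5]
opening: 0.0146
```

```bash
python3 f.py
python3 - <<'E'
from h import *
for n in("top","scene"):
    p,d=camera(n);cv2.imwrite(f"pics/{n[0]}15.png",p[:,:,::-1])
s=cv2.imread("pics/s15.png")
cv2.imwrite("pics/c15.png",cv2.resize(s[155:230,260:360],(800,600),interpolation=cv2.INTER_CUBIC))
E
```

```text
22.05 [ -0.67  -6.16   1.31 497.5  100.23  21.5 ] [0.42 0.52 0.21 0.01 0.02 0.01]
mould y est 95.28386152252524 yaw [178.87279171   0.21202208  85.27936206]
```

View pics/c15.png

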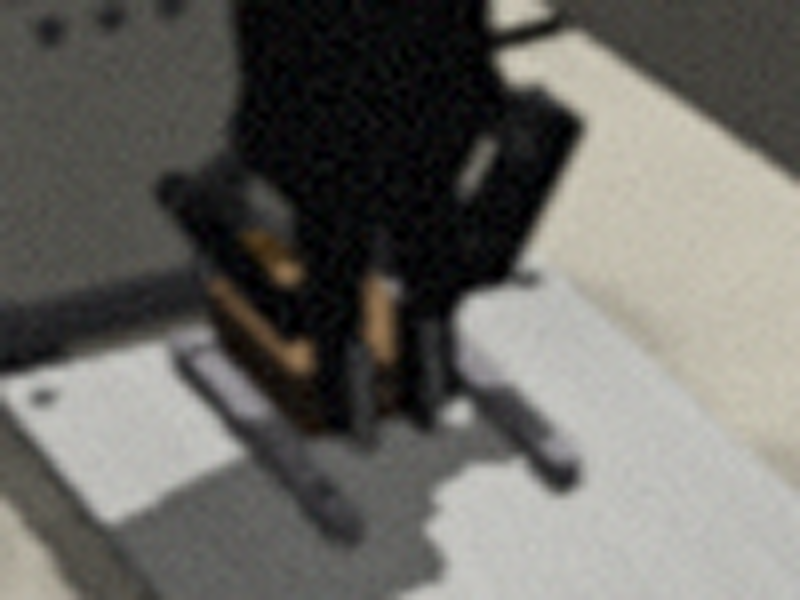

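The push force is 6.2 N, which puts the nozzle about 6–7 mm in. The geometric estimate is about 7 mm. The picture shows the mould flat between the rails with the fingers at its rear, so I'm handing in.

```bash
python3 -c "
from workcell import *
print(get_obs()['time']);print(job_done())"
```

```text
22.15
the job is handed in; nothing more can be done
None
```

I pushed the mould port end first, with two fingertips on its rear face, down the lane and onto the nozzle. I handed it in at 22.15 s with the fingers still pressing. No verdict was reported.

**Last checks**
- **In the lane:** the last clear look was at y = 25 mm. The mould was 0.3 mm off the centre line and about 0.5° off square (single-camera fits ranged from −0.8° to +0.6°), with the nozzle still untouched.
- **At the nozzle:** holding there, the wrist reads about 6.2 N. That puts the nozzle about 6.4 mm in by force and 7.3 mm by position. The force rose 1.4 ± 0.4 N over the last 4.8 mm, against 1.9 N expected from the spring.

**What failed or disagreed**
- **First push missed:** the fingertips were about 15 mm above the TCP, not 22 mm ahead of it. I saw this in the camera and depth images, and lowered the tool before pushing again.
- **First servo call refused:** each row needs all four keys (x, y, z, yaw).
- **Camera differences:** the two cameras' separate fits differed by about 1 mm and 1–2°.
- **Final pose not measured:** the arm hides most of the mould at the end. The last picture shows what is visible of it lying flat between the rails. Its exact final pose is inferred from the robot position and force.
- **Bystanders:** I did not measure them again at the end.

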